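Put away the rinsed tea cup and its cup board

ROBOT

A 6-joint arm with a two-finger parallel gripper is mounted at the origin on the work surface. World frame = base frame: x ahead of the robot, y to its left, z up, the work surface at z = 0. Lengths are in m, angles in rad, forces in N, time in s.
With the tool pointing down it reaches from about 0.375 to 0.9 m from the base axis. Payload 3.1 kg.
Tool frame: the origin (TCP) lies at the very end of the fingers, on their centre line; the grasp point (between the pads) lies 19 mm behind it; z points along the fingers, y is the line along which they close (so a half turn about z gives the same grasp; the last joint's range is limited). The gripper opens to 87 mm and grips with 3 to 60 N. Pads are 19 mm wide; open, the fingers measure 117 mm over their backs; the gripper's body (75 mm by 190 mm) begins 51 mm behind the grasp point.
Start: joints at [1.028, 0.527, 1.433, -0, 1.181, -0.178], TCP at [0.223, 0.584, 0.223] pointing down, gripper open.
Joint ranges: [-3.08, 3.08], [-0.75, 2.2], [0.22, 2.44], [-1.43, 4.57], [0, 2.65], [-2.85, 2.85]. Speed limits (rad/s): [2.79, 2.79, 3.14, 3.14, 3.14, 3.14].

INTERFACE

Orientations are given as a unit quaternion [x, y, z, w].
In Python, from rig import status, viewer, robot gives the robot as it stands.
- The arm moves only by the tool arm_command, never from a script. Its arguments are lists of equal length, an entry for each row: "delta_rot": the turn, a rotation vector about the tool's x, y, z in degrees, a list of three; "delta_pos": the shift along the tool's x, y, z in m, a list of three; "gripper": the closure, from -1 (fully open) to 1 (shut). In form: {"delta_rot": [[rx, ry, rz], ...], "delta_pos": [[dx, dy, dz], ...], "gripper": [gripper, ...]}. A call has 1 to 12 rows; each row is the pose to reach, as a shift and turn from the pose commanded when the call began, along the tool's axes at that moment; what a row does not reach only later rows make up. A row lasts 1/12 s, in which the tool goes at most 41.7 mm and 7.16 degrees, less where a joint would pass 70% of its speed; a pose out of reach is approached as far as the arm can. A call with a gripper value outside its range is refused whole. The fingers move at their own pace and stop on an object; "grip_force" is the grip in N (left out, the last holds). Time passes only in rows, so rows that repeat a pose let the fingers close. It gives the time, the measured TCP pose, the force, the opening and the grip force at its end, in the units of the state.
- status.get_obs(): the state, without advancing time (a new reading comes with each control period).
- viewer.camera(name): name is "side" or "top" or "wrist"; returns a dict with "pixels" (384x512x3 uint8, blue, green, red), "fx", "fy", "cx", "cy" (pixels), "k1" (the pictures are not rectified: a ray, as slopes to the right and down, at radius r is drawn at 1 + k1 r^2 times it, then the intrinsics apply), "pose" (4x4, takes a point from camera to world coordinates); the wrist camera has in their place "mount" (4x4, takes a point from camera to tool coordinates, whose origin is the TCP and whose axes are the flange's). Camera axes: x right, y down, z forward; pixel columns grow to the right and rows downward; lengths in m; the calibration is good to about 2 mm. A picture is of the moment at which its call begins: read the wrist's pose just before it. There is no depth.
- robot.hand_in(): hands the job in; it is judged then, once.
The state is a dict: "time": time; "q": joint angles; "joint_velocities": joint speeds; "joint_torque": joint torques, N m; "position": TCP position; "tool_rot": TCP orientation; "ft_force": force on the tool from outside, world axes, zero at the start; "moment": the same for the moment, N m; "grip_width": finger opening in m; "grip_force": force on a finger pad.
Only numpy, scipy, OpenCV 4.12 (cv2) and the standard library are available. Lean on these libraries where they do the work, as an engineer would, in place of code of your own. Each camera call takes 0.05 s, during which the arm holds its last target. There are 200 camera calls.

TASK

Put away the rinsed tea cup and the wooden cup board it stands on. Hang the cup mouth-down on the free leaning peg of the draining stand, gently and on as far as it goes, and slide the board in under the upturned lip of the holder's weighted bar, so that it lies square on top of the pile, fully home against the back stop, with the bar resting on it. Leave the other cups hanging, the pile in place and the teapot and tin alone.

Things in the scene. Friction and masses are not known exactly. Their poses are not given: they have to be found in the camera images.
- cup_center (a point): Centre of the white handleless tea cup standing mouth-down on the loose board. 86 mm tall; outside 62 mm wide at the mouth (below), 55 mm near the foot, foot 53 mm; wall 4 mm; inside 81 mm deep, 54 mm wide at the mouth, 47 mm at the inner bottom. Own z runs from mouth to foot (up at the start): rim at -43 mm, inner bottom at +38 mm, foot at +43 mm. 120 to 230 g.
- peg_tip (a point): Rounded end of the free peg, 141 mm above the counter. Wooden peg 24 mm thick, 145 mm long, leaning 40 degrees from vertical towards its own -x (roughly to the robot): root to tip it runs along (-0.643, 0, 0.766) in this point's axes; z is up, y along the row of pegs. A cup let go on it settles some 12 mm until its upper inner wall lies along the peg.
- stand: The draining stand, fixed: a steel drip tray 165 x 315 mm, 26 mm high, with a low wooden rail along its back that carries a row of three equal pegs 105 mm apart. Cups hang on two of them; any of the three may be the free one. Origin under the middle, y along the row, front towards -x.
- cup_b_center (a point): Centre of a cup of the same kind that already hangs on one of the other pegs; leave alone.
- cup_c_center (a point): Centre of the second cup that already hangs; leave alone.
- board_center (a point): Centre (half-way up) of the loose cup board: a flat pale wooden coaster 160 mm long (own x), 64 mm wide (own y), 10 mm thick, about 65 g, lying on the counter with the cup on it at the start. Either end may go in first.
- holder: The wooden holder, fixed, 20 mm high to its floor, open in front (-x), 100 mm wide; two boards like the loose one lie in it, top face 40 mm above the counter, their front ends overhanging its floor. A back stop ends it. At each side a wire guard 75 mm high stands over x = +7 to +58 mm; the guards are 72 mm apart. Origin on the counter under the middle.
- pile_home (a point): Where the centre of the loose board's underside belongs: middle of the top face of the pile, 40 mm above the counter. Fixed to the holder (5 mm in front of its origin); x runs inwards, away from the robot, to the back stop, whose face is 80 mm beyond this point; y across, z up. The holder's floor begins 65 mm in front of this point.
- bar (a joint): Angle of the weighted bar about its hinge at the back of the holder: 0 resting on the pile of two, growing as it rises, about 0.11 rad on a third board; it rises to 0.6 rad and falls back by its own weight. The bar is a steel roll 24 mm thick, 52 mm wide, on two rods; it presses on the pile 1 mm beyond pile_home with about 3 N.
- lip_edge (a point): Middle of the front edge of the bar's upturned steel lip, 46 mm wide. From here the lip slopes down at 30 degrees to the bar's sole; with the bar on the pile this edge is 65 mm above the counter (25 mm above the pile), 45 mm in front of pile_home. A board pushed in on the pile, end first, lifts the lip and rides under (5 to 10 N).
- pile_top_center (a point): Centre of the upper of the two boards already in the holder.
- pile_low_center (a point): Centre of the lower of the two boards already in the holder.
- teapot_center (a point): Centre of a brown clay teapot, 120 mm wide, 110 mm tall, spout on its own +x; leave alone.
- tin_center (a point): Centre of a dark tea tin with a brass lid, 78 mm wide, 95 mm tall; leave alone.
Things that resemble listed ones, but are neither listed nor needed, are in the scene too. Leave any purple look-alike of the part that bears board_center alone.

How it is judged:
By the outcome, as a careful person would: the job done as asked, in the order asked, and still so for the second after the job is handed in, with the robot touching nothing.
It also fails if it takes over 67 s, if anything falls off the work surface, if the arm or the gripper's body presses on something with over 40 N, if the wrist force passes 120 N, or if a joint passes its speed limit or range.

## Working session

There is one attempt and no reset: what is moved stays moved. The work goes in short steps, Python scripts to look and compute and a tool call to move; the robot and the scene stay as the last step left them, time stands still between calls to the robot, and variables do not carry over. Pictures are saved under pics/ and viewed, at most 10 in all, crops included, and the job is handed in when it is done.

Besides the shell and the picture viewer there is one more tool, called as name(argument=value, ...) on one line, values as JSON. arm_command: Moves the arm, as the interface text tells. Its arguments: {"type":"object","properties":{"delta_rot":{"type":"array","items":{"type":"array","items":{"type":"number"}}},"delta_pos":{"type":"array","items":{"type":"array","items":{"type":"number"}}},"gripper":{"type":"array","items":{"type":"number"}},"grip_force":{"type":"number"}},"required":["delta_rot","delta_pos","gripper"]}

```bash
mkdir -p pics; ls
python3 - <<'E'
from rig import status, viewer, robot
import cv2, numpy as np
o=status.get_obs(); print(o)
ims=[]
for n in("side","top","wrist"):
    c=viewer.camera(n); cv2.imwrite(f"pics/{n}0.png",c["pixels"]); 
    print(n,c["fx"],c["fy"],c["cx"],c["cy"],c["k1"],np.round(c.get("pose",c.get("mount")),4).tolist())
E
```

```text
pics
{'time': 0.0, 'q': array([ 1.02748806e+00,  5.28458831e-01,  1.43389289e+00, -1.51837287e-05,
        1.18139147e+00, -1.78488543e-01]), 'joint_velocities': array([ 0.00169727, -0.00080396, -0.00117484,  0.00023136,  0.00047367,
        0.00084108]), 'joint_torque': array([ 8.28648638e-06, -4.40029800e+01, -1.76588112e+01,  6.32748543e-02,
        5.80772536e-02, -1.58119556e-04]), 'position': array([0.22257571, 0.58324622, 0.22157913]), 'tool_rot': array([ 1.81397030e-01,  9.83409356e-01, -1.00847841e-03, -3.73125090e-04]), 'ft_force': array([-0.19673588, -0.23526849,  0.00675589]), 'moment': array([-0.01300666,  0.01147238, -0.0251343 ]), 'grip_force': 0.0, 'grip_width': 0.08721173740603282}
side 392.2234842510362 392.2234842510362 258.71927497682293 189.60273375783615 0.02346636997663669 [[0.9957, -0.0514, 0.0768, 0.4895], [-0.092, -0.6303, 0.7709, -0.709], [0.0087, -0.7747, -0.6323, 0.7349], [0.0, 0.0, 0.0, 1.0]]
top 429.8003621823783 429.8003621823783 247.95954787124185 189.76841418919003 -0.07400951793496474 [[0.0232, -0.9856, 0.1675, 0.3818], [-0.9997, -0.0227, 0.0048, 0.0322], [-0.001, -0.1676, -0.9859, 1.1399], [0.0, 0.0, 0.0, 1.0]]
wrist 320.1578447063196 320.1578447063196 252.62232755530042 186.29307598629498 -0.014786639183219093 [[0.0001, -0.97, -0.2431, 0.0663], [1.0, 0.0001, 0.0002, -0.001], [-0.0002, -0.2431, 0.97, -0.1615], [0.0, 0.0, 0.0, 1.0]]
```

View pics/top0.png

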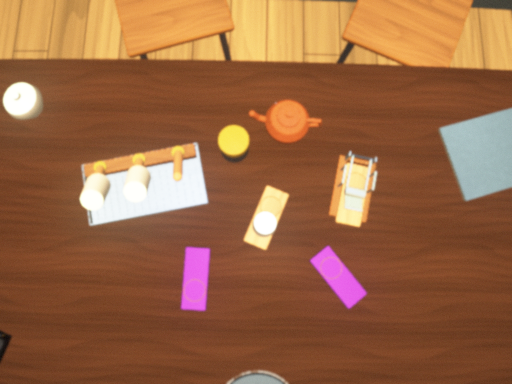

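View pics/side0.png

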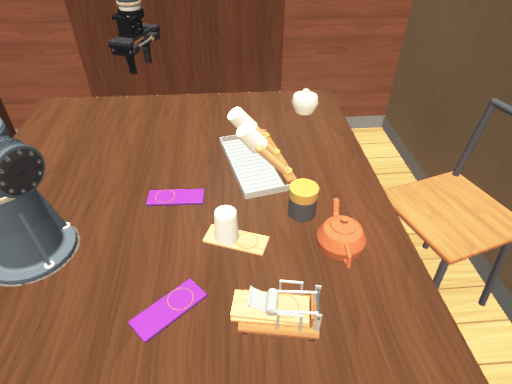

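```bash
cat > h.py <<'E'
from rig import status, viewer, robot
import cv2, numpy as np
from scipy.spatial.transform import Rotation as R
from scipy.optimize import least_squares
np.set_printoptions(precision=4,suppress=True)
def toolT():
    o=status.get_obs(); T=np.eye(4); T[:3,:3]=R.from_quat(o["tool_rot"]).as_matrix(); T[:3,3]=o["position"]; return T
def shot(n,f=None):
    T=toolT(); c=viewer.camera(n)
    c["P"]=T@np.array(c["mount"]) if n=="wrist" else np.array(c["pose"])
    if f: cv2.imwrite(f"pics/{f}.png",c["pixels"]); np.savez(f"pics/{f}.npz",**{k:c[k] for k in("P","fx","fy","cx","cy","k1")})
    return c
def load(f): return {k:v for k,v in np.load(f"pics/{f}.npz").items()}
def proj(c,X):
    p=(np.atleast_2d(X)-c["P"][:3,3])@c["P"][:3,:3]; s=p[:,:2]/p[:,2:]
    s=s*(1+c["k1"]*(s**2).sum(1,keepdims=True)); return s*[c["fx"],c["fy"]]+[c["cx"],c["cy"]]
def ray(c,uv):
    d=(np.atleast_2d(uv)-[c["cx"],c["cy"]])/[c["fx"],c["fy"]]; s=d.copy()
    for _ in range(10): s=d/(1+c["k1"]*(s**2).sum(1,keepdims=True))
    return np.c_[s,np.ones(len(s))]@c["P"][:3,:3].T
def onz(c,uv,z):
    r=ray(c,uv); o=c["P"][:3,3]; return o+r*((z-o[2])/r[:,2:])
E
python3 - <<'E'
from h import *
c=shot("top","t1"); shot("side","s1")
print("board",onz(c,[[272,186],[289,192],[262,249],[244,242]],.01))
print("cup foot",onz(c,[[265,223]],.091))
print("peg tip",onz(c,[[178,178]],.141),"root",onz(c,[[178,150]],.03))
print("tray",onz(c,[[197,144],[208,203],[91,224],[80,165]],.026))
print("holder pile",onz(c,[[337,222],[360,226],[346,158],[370,162]],.04))
im=c["pixels"][135:260,70:390]
cv2.imwrite("pics/crop1.png",cv2.resize(im,None,fx=2.5,fy=2.5,interpolation=cv2.INTER_CUBIC))
E
```

```text
board [[ 0.5855 -0.0262  0.01  ]
 [ 0.5703 -0.0718  0.01  ]
 [ 0.418  -0.0025  0.01  ]
 [ 0.4351  0.0449  0.01  ]]
cup foot [[ 0.4787 -0.0062  0.091 ]]
peg tip [[0.5761 0.2038 0.141 ]] root [[0.6738 0.2268 0.03  ]]
tray [[0.6925 0.1772 0.026 ]
 [0.5336 0.1414 0.026 ]
 [0.4707 0.447  0.026 ]
 [0.6283 0.4906 0.026 ]]
holder pile [[ 0.49   -0.1933  0.04  ]
 [ 0.4808 -0.2528  0.04  ]
 [ 0.6597 -0.2192  0.04  ]
 [ 0.6505 -0.2829  0.04  ]]
```

View pics/crop1.png

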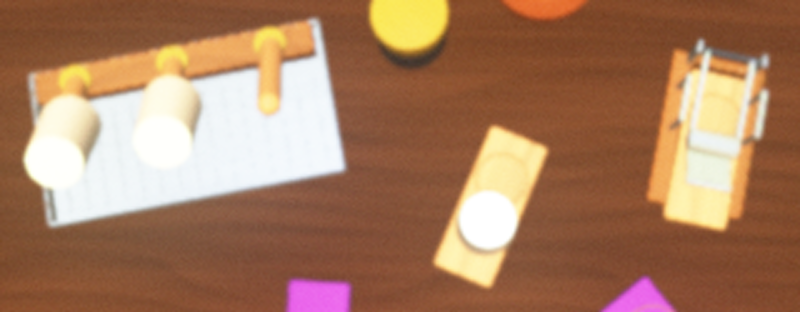

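The pale board with the white cup at top px (267,217) is the target. The purple boards at (195,279) and (338,277) are look-alikes, and the white jar at (22,100) isn't a cup. The free peg is the right one, at px (178,162), and the holder is at (353,190). Next I'll refine these with the wrist camera.

```bash
cat >> h.py <<'E'
def pose(pos,yaw,tilt=0,about=None):
    """tool down, x pointing at yaw+180 (deg); tilt leans tool z towards yaw"""
    T=np.eye(4); M=R.from_euler('z',yaw,degrees=True).as_matrix()
    T[:3,:3]=M@R.from_euler('y',-tilt,degrees=True).as_matrix()@np.diag([-1,1,-1.]); T[:3,3]=pos; return T
def delta(T,T0=None):
    D=np.linalg.inv(toolT() if T0 is None else T0)@T
    print("rot",R.from_matrix(D[:3,:3]).as_rotvec(degrees=True).round(2),"pos",D[:3,3].round(4))
    return D
E
python3 - <<'E'
from h import *
print(pose([0,0,0],0,40)[:3,:3])
A=pose([.53,.10,.28],11.6); delta(A)
delta(pose([.52,-.2,.26],-9.4),A)
E
```

```text
[[-0.766   0.      0.6428]
 [ 0.      1.      0.    ]
 [-0.6428  0.     -0.766 ]]
rot [ -0.05  -0.03 -32.5 ] pos [-0.4596 -0.3422 -0.0577]
rot [ 0.  0. 21.] pos [ 0.0701 -0.2919  0.02  ]
```

arm_command(delta_rot=[[0, 0, -32.5], [0, 0, -32.5], [0, 0, -32.5], [0, 0, -32.5], [0, 0, -32.5], [0, 0, -32.5], [0, 0, -32.5], [0, 0, -32.5], [0, 0, -32.5], [0, 0, -32.5], [0, 0, -32.5], [0, 0, -32.5]], delta_pos=[[-0.46, -0.342, -0.058], [-0.46, -0.342, -0.058], [-0.46, -0.342, -0.058], [-0.46, -0.342, -0.058], [-0.46, -0.342, -0.058], [-0.46, -0.342, -0.058], [-0.46, -0.342, -0.058], [-0.46, -0.342, -0.058], [-0.46, -0.342, -0.058], [-0.46, -0.342, -0.058], [-0.46, -0.342, -0.058], [-0.46, -0.342, -0.058]], gripper=[-1, -1, -1, -1, -1, -1, -1, -1, -1, -1, -1, -1])

```text
time: 1.25
position: [0.486, 0.1696, 0.2724]
tool_rot: [-0.101, 0.995, 0.0, 0.0]
ft_force: [0.5, 0.8, -0.3]
grip_width: 0.0871
grip_force: 0.0
```

Run:
```python
from h import *
delta(pose([.53,.10,.28],11.6))
```

```text
rot [ 0.01  0.01 -0.01] pos [-0.0291 -0.077  -0.0076]
```

arm_command(delta_rot=[[0, 0, 0], [0, 0, 0], [0, 0, 0], [0, 0, 0], [0, 0, 0]], delta_pos=[[-0.03, -0.077, -0.008], [-0.03, -0.077, -0.008], [-0.03, -0.077, -0.008], [-0.03, -0.077, -0.008], [-0.03, -0.077, -0.008]], gripper=[-1, -1, -1, -1, -1])

```text
time: 1.67
position: [0.5297, 0.1021, 0.2796]
tool_rot: [-0.101, 0.995, 0.0, -0.001]
ft_force: [0.2, 0.2, -1.0]
grip_width: 0.0875
grip_force: 0.0
```

Run:
```python
from h import *
shot("wrist","wA"); delta(pose([.53,.10,.28],11.6)); delta(pose([.51,-.2,.26],-9.4)); print(status.get_obs()["q"])
```

```text
rot [ 0.05 -0.09  0.02] pos [-0.0002 -0.0029 -0.0004]
rot [ 0.03 -0.09 21.02] pos [ 0.0798 -0.2927  0.0195]
[-0.0159  0.3465  1.5763  0.0005  1.2204 -1.7897]
```

View pics/wA.png

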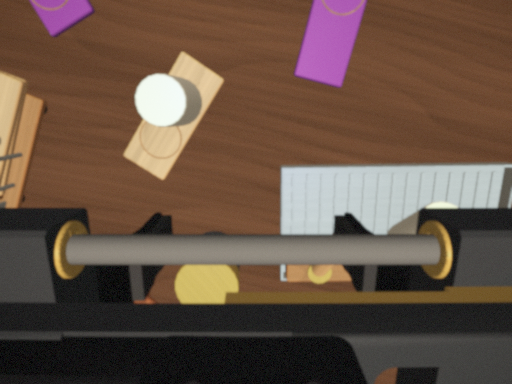

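The wrist view shows the cup foot at (161,99) and the board corners at (183,52), (223,80), (163,180) and (124,155). The gripper hides the peg, so I'll move further out to see the peg and holder.

Run:
```python
from h import *
c=load("wA")
b=onz(c,[[183,52],[223,80],[163,180],[124,155]],.01); print(b, b.mean(0), np.linalg.norm(b[1]-b[0]),np.linalg.norm(b[2]-b[1]),np.linalg.norm(b[3]-b[0]))
d=b[3]+b[2]-b[0]-b[1]; print("yaw",np.degrees(np.arctan2(d[1],d[0])))
print("cup",onz(c,[[161,99.5]],.096))
delta(pose([.70,.16,.30],11.6)); delta(pose([.68,-.20,.27],-9.4),pose([.70,.16,.30],11.6))
```

```text
[[ 0.4165 -0.0111  0.01  ]
 [ 0.4397  0.0444  0.01  ]
 [ 0.5859 -0.0134  0.01  ]
 [ 0.5619 -0.0702  0.01  ]] [ 0.501  -0.0126  0.01  ] 0.06011376648900896 0.15723059565835137 0.15693002424713295
yaw -21.83012843697163
cup [[ 0.4766 -0.0069  0.096 ]]
rot [ 0.05 -0.09  0.02] pos [-0.1787  0.0217 -0.0206]
rot [ 0.  0. 21.] pos [ 0.092  -0.3486  0.03  ]
```

arm_command(delta_rot=[[0, 0, 0], [0, 0, 0], [0, 0, 0], [0, 0, 0], [0, 0, 0], [0, 0, 0], [0, 0, 0]], delta_pos=[[-0.178, 0.023, -0.02], [-0.178, 0.023, -0.02], [-0.178, 0.023, -0.02], [-0.178, 0.023, -0.02], [-0.178, 0.023, -0.02], [-0.178, 0.023, -0.02], [-0.178, 0.023, -0.02]], gripper=[-1, -1, -1, -1, -1, -1, -1])

```text
time: 2.3
position: [0.6988, 0.1624, 0.2988]
tool_rot: [-0.103, 0.995, 0.0, -0.001]
ft_force: [-0.3, -0.3, 0.1]
grip_width: 0.0871
grip_force: 0.0
```

Run:
```python
from h import *
c=shot("wrist","wB"); print(status.get_obs()["position"])
print(proj(c,[[.576,.204,.141],[.667,.223,.03]]))
```

```text
[0.6981 0.1619 0.2991]
[[323.3983  57.3022]
 [302.1039 143.5172]]
```

arm_command(delta_rot=[[0, 0, 21], [0, 0, 21], [0, 0, 21], [0, 0, 21], [0, 0, 21], [0, 0, 21], [0, 0, 21], [0, 0, 21], [0, 0, 21], [0, 0, 21], [0, 0, 21], [0, 0, 21]], delta_pos=[[0.09, -0.35, 0.03], [0.09, -0.35, 0.03], [0.09, -0.35, 0.03], [0.09, -0.35, 0.03], [0.09, -0.35, 0.03], [0.09, -0.35, 0.03], [0.09, -0.35, 0.03], [0.09, -0.35, 0.03], [0.09, -0.35, 0.03], [0.09, -0.35, 0.03], [0.09, -0.35, 0.03], [0.09, -0.35, 0.03]], gripper=[-1, -1, -1, -1, -1, -1, -1, -1, -1, -1, -1, -1])

```text
time: 3.35
position: [0.681, -0.1992, 0.2703]
tool_rot: [0.082, 0.997, 0.001, -0.001]
ft_force: [0.3, -0.1, 0.8]
grip_width: 0.0872
grip_force: 0.0
```

Run:
```python
from h import *
c=shot("wrist","wC"); print(status.get_obs()["position"],status.get_obs()["time"])
a=cv2.imread("pics/wB.png"); b=cv2.imread("pics/wC.png")
print(proj(c,[[.4854,-.223,.04],[.56,-.236,.04]]))
cv2.imwrite("pics/BC.png",cv2.resize(np.vstack([a[:290],b[:290]]),None,fx=1.02,fy=1.02))
```

```text
[ 0.6815 -0.1986  0.2705] 3.4
[[202.8863  -8.1131]
 [204.6278  64.5447]]
```

View pics/BC.png

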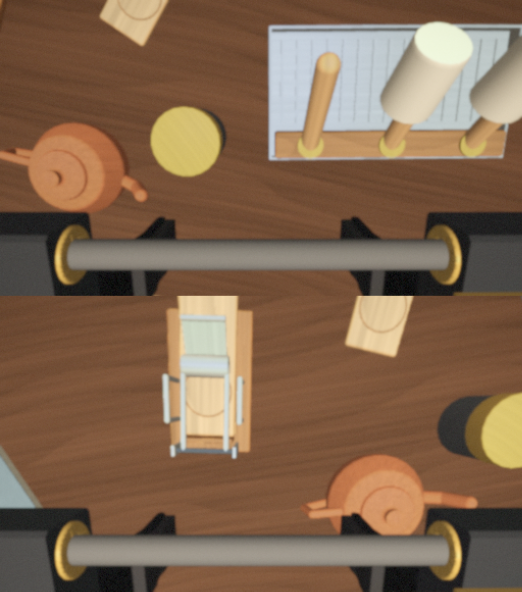

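Run:
```python
from h import *
s=1.02
c=load("wC"); f=lambda p:[[x/s,(y-296)/s] for x,y in p]
h=onz(c,f([[167,309],[252,310],[250,451]]),.02); print("holder front",h,np.linalg.norm(h[0]-h[1]))
d=h[2]-h[1]; yh=np.degrees(np.arctan2(d[1],d[0])); e=h[0]-h[1]; print("yaw side",yh,"yaw front",np.degrees(np.arctan2(e[1],e[0]))+90)
l=onz(c,f([[181,317],[226,317]]),.065); print("lip",l,np.linalg.norm(l[0]-l[1]))
p=onz(c,f([[179,300],[239,300]]),.04); print("pile sides",p,np.linalg.norm(p[0]-p[1]))
u=np.array([np.cos(np.radians(yh)),np.sin(np.radians(yh)),0])
print("home from floor",h[:2].mean(0)+.065*u,"from lip",l.mean(0)+.045*u)
# zoom crops
b=cv2.imread("pics/wB.png"); w=cv2.imread("pics/wC.png")
a1=cv2.resize(b[10:170,255:415],(400,400),interpolation=cv2.INTER_CUBIC); a2=cv2.resize(w[0:160,130:290],(400,400),interpolation=cv2.INTER_CUBIC)
cv2.imwrite("pics/z2.png",np.hstack([a1,a2]))
c=load("wB"); t=onz(c,[[269/s,27/s],[271/s,160/s]],.026); print("tray right edge",t,np.linalg.norm(t[0]-t[1]),np.degrees(np.arctan2(*(t[1]-t[0])[1::-1])))
```

```text
holder front [[ 0.4928 -0.2744  0.02  ]
 [ 0.51   -0.1782  0.02  ]
 [ 0.6703 -0.2079  0.02  ]] 0.09779311939842911
yaw side -10.509716973690846 yaw front -10.113783103596063
lip [[ 0.516  -0.2526  0.065 ]
 [ 0.5236 -0.2069  0.065 ]] 0.04635093051396193
pile sides [[ 0.4922 -0.2554  0.04  ]
 [ 0.503  -0.191   0.04  ]] 0.06529921383821731
home from floor [ 0.5653 -0.2381  0.02  ] from lip [ 0.5641 -0.238   0.065 ]
tray right edge [[0.5353 0.1419 0.026 ]
 [0.6952 0.1793 0.026 ]] 0.1641682782000461 13.171046583584868
```

View pics/z2.png

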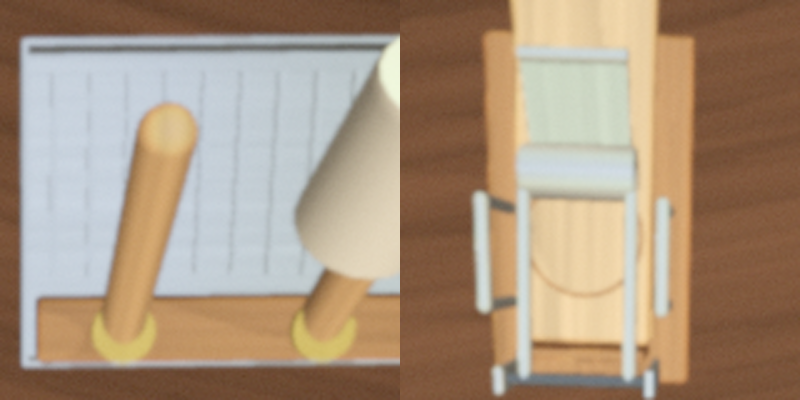

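```bash
cat > fit.py <<'E'
from h import *
from scipy.optimize import minimize
V=[("wB",(264,28,372,126)),("t1",(168,150,190,184)),("s1",(262,130,296,182))]
data=[]
for n,(x0,y0,x1,y1) in V:
    im=cv2.imread(f"pics/{n}.png"); hsv=cv2.cvtColor(im,cv2.COLOR_BGR2HSV)
    m=(hsv[...,1]>90).astype(np.uint8)
    data.append((load(n),m,(x0,y0,x1,y1)))
m=data[0][1][28:126,264:372]; print("mask px",m.sum())
def model(x,y,yaw,cap):
    a=np.array([-.6428,0,.766]); n=np.array([.766,0,.6428]); t=np.array([0,1,0.])
    th=np.linspace(0,2*np.pi,48)[:,None]; ring=np.cos(th)*n+np.sin(th)*t
    P=[ring*.012-a*.145,ring*.012-a*cap]
    for k in np.linspace(.1,1,8)*np.pi/2: P.append(ring*(.012-cap+cap*np.cos(k))-a*(cap-cap*np.sin(k)))
    P=np.vstack(P)@R.from_euler('z',yaw,degrees=True).as_matrix().T
    return P+[x,y,.141]
def cost(p,cap,use):
    tot=0;P=model(*p,cap)
    for i in use:
        c,m,(x0,y0,x1,y1)=data[i]; S=8
        h=cv2.convexHull(proj(c,P).astype(np.float32))[:,0]
        r=np.zeros(((y1-y0)*S,(x1-x0)*S),np.uint8); cv2.fillConvexPoly(r,((h+.5-[x0,y0])*S).round().astype(int),255)
        r=cv2.resize(r,(x1-x0,y1-y0),interpolation=cv2.INTER_AREA)/255.; g=m[y0:y1,x0:x1]
        tot+=1-np.minimum(r,g).sum()/np.maximum(r,g).sum()
    return tot
for use in ([0],[0,1]):
  for cap in (.004,.012):
    b=min((minimize(cost,[x0,.205,12],args=(cap,use),method="Nelder-Mead",options=dict(initial_simplex=[[x0,.205,12],[x0+.008,.205,12],[x0,.212,12],[x0,.205,15]])) for x0 in(.570,.578)),key=lambda r:r.fun)
    print(use,cap,b.x,b.fun,[cost(b.x,cap,[i]) for i in range(3)])
s=lambda p,o:[[x/2.5+o[0],y/2.5+o[1]] for x,y in p]
c=load("wB"); r=onz(c,s([[124,333],[324,333]],(255,10)),.035); print("rings",r,np.linalg.norm(r[1]-r[0]),np.degrees(np.arctan2(*(r[1]-r[0])[1::-1]))-90)
t=onz(c,s([[20,38],[22,367]],(255,10)),.026);print("tray",t,np.degrees(np.arctan2(*(t[1]-t[0])[1::-1])))
c=load("wC"); b=onz(c,s([[127,343],[250,345]],(130,0)),.04); print("pile back",b,b.mean(0)-.08*np.array([.984,-.179,0]))
E
python3 fit.py
```

```text
mask px 1380
[0] 0.004 [ 0.5781  0.2038 13.1769] 0.17835591003080553 [np.float64(0.17835591003080553), np.float64(0.43779799818016374), np.float64(0.7829945959306571)]
[0] 0.012 [ 0.5745  0.2032 13.1382] 0.16217397430722902 [np.float64(0.16217397430722902), np.float64(0.45724725060518423), np.float64(0.7974024592069043)]
[0, 1] 0.004 [ 0.5785  0.2037 13.8487] 0.6109407924849716 [np.float64(0.17896517089945962), np.float64(0.43197562158551195), np.float64(0.7832309057816327)]
[0, 1] 0.012 [ 0.5752  0.2033 14.3716] 0.6078169566678457 [np.float64(0.16875025450991565), np.float64(0.4390667021579301), np.float64(0.7959239809250616)]
rings [[0.6655 0.2253 0.035 ]
 [0.6437 0.3294 0.035 ]] 0.10643907853760406 11.840876587546546
tray [[0.5341 0.1407 0.026 ]
 [0.6956 0.1768 0.026 ]] 12.583729882043407
pile back [[ 0.637  -0.2811  0.04  ]
 [ 0.6478 -0.2222  0.04  ]] [ 0.5637 -0.2373  0.04  ]
```

Run:
```python
from h import *
delta(pose([.4767,-.0068,.14],12.4))
```

```text
rot [  0.06  -0.03 -21.72] pos [0.233  0.1559 0.1308]
```

arm_command(delta_rot=[[0, 0, -21.7], [0, 0, -21.7], [0, 0, -21.7], [0, 0, -21.7], [0, 0, -21.7], [0, 0, -21.7], [0, 0, -21.7], [0, 0, -21.7], [0, 0, -21.7], [0, 0, -21.7], [0, 0, -21.7]], delta_pos=[[0.233, 0.156, 0.131], [0.233, 0.156, 0.131], [0.233, 0.156, 0.131], [0.233, 0.156, 0.131], [0.233, 0.156, 0.131], [0.233, 0.156, 0.131], [0.233, 0.156, 0.131], [0.233, 0.156, 0.131], [0.233, 0.156, 0.131], [0.233, 0.156, 0.131], [0.233, 0.156, 0.131]], gripper=[-1, -1, -1, -1, -1, -1, -1, -1, -1, -1, -1])

```text
time: 4.32
position: [0.4799, -0.0083, 0.1401]
tool_rot: [-0.108, 0.994, -0.001, 0.002]
ft_force: [-0.4, -0.8, 0.9]
grip_width: 0.0871
grip_force: 0.0
```

Run:
```python
from h import *
delta(pose([.4767,-.0068,.055],12.4)); t=shot("top","t2"); s=shot("side","s2"); w=shot("wrist","w2")
a=cv2.resize(w["pixels"],(400,300)); b=cv2.resize(s["pixels"][100:292,130:386],(400,300),interpolation=cv2.INTER_CUBIC)
cv2.imwrite("pics/z3.png",np.hstack([a,b]))
```

```text
rot [-0.11  0.21  0.01] pos [0.0031 0.0024 0.0851]
```

View pics/z3.png

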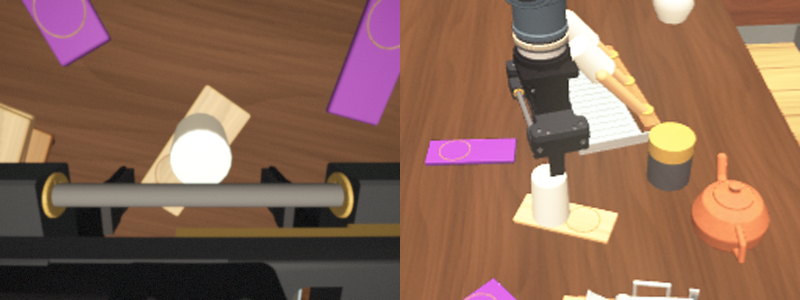

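The wrist view shows the cup foot at (201,155) of 400, centred between the fingers. I'll descend and grip.

arm_command(delta_rot=[[0, 0, 0], [0, 0, 0], [0, 0, 0], [0, 0, 0], [0, 0, 0], [0, 0, 0], [0, 0, 0], [0, 0, 0], [0, 0, 0], [0, 0, 0], [0, 0, 0], [0, 0, 0]], delta_pos=[[0.001, 0.001, 0.02], [0.001, 0.001, 0.045], [0.001, 0.001, 0.07], [0.001, 0.001, 0.085], [0.001, 0.001, 0.085], [0.001, 0.001, 0.085], [0.001, 0.001, 0.085], [0.001, 0.001, 0.085], [0.001, 0.001, 0.085], [0.001, 0.001, 0.085], [0.001, 0.001, 0.085], [0.001, 0.001, 0.085]], gripper=[-1, -1, -1, -1, -1, 0.5, 0.5, 0.5, 0.5, 0.5, 0.5, 0.5], grip_force=15)

```text
time: 5.47
position: [0.4772, -0.0078, 0.0548]
tool_rot: [-0.107, 0.994, -0.0, 0.001]
ft_force: [-0.3, 0.3, 6.1]
grip_width: 0.0579
grip_force: 15.1
```

Run:
```python
from h import *
T=toolT(); print(T[:3,3])
# cup centre in tool: along -tool z; cup foot z .096 -> centre .053
ct=np.array([0,0,T[2,3]-.053]); print("cup centre in tool",ct)
psi=12.4; a=R.from_euler('z',psi,degrees=True).apply([-.6428,0,.766]); n=R.from_euler('z',psi,degrees=True).apply([.766,0,.6428])
tip=np.array([.576,.2035,.141])
def tcp(depth,dn=0):  # tip is 'depth' above rim (inner bottom=81) along cup axis, cup axis shifted dn along n
    C=tip+a*(.043-depth)+n*dn
    P=pose([0,0,0],psi,40); return pose(C-P[:3,:3]@ct,psi,40)
pre=tcp(-.03,-.002); print("pre",pre[:3,3]); U=T.copy(); U[2,3]=.20
print("lift"); delta(U); print("to pre from now"); delta(pre)
print("in 100"); delta(tcp(.07,-.002),pre)
```

```text
[ 0.4772 -0.0078  0.0548]
cup centre in tool [0.     0.     0.0018]
pre [0.5275 0.1928 0.197 ]
lift
rot [ 0. -0. -0.] pos [-0.0002 -0.0001 -0.1452]
to pre from now
rot [ -0.07 -39.92  -0.09] pos [-0.0922  0.1853 -0.1422]
in 100
rot [-0. -0.  0.] pos [-0.   0.   0.1]
```

arm_command(delta_rot=[[0, 0, 0], [0, 0, 0], [0, 0, 0], [0, -7, 0], [0, -14, 0], [0, -20, 0], [0, -26, 0], [0, -32, 0], [0, -37, 0], [0, -40, 0], [0, -40, 0], [0, -40, 0]], delta_pos=[[0, 0, -0.03], [0, 0, -0.07], [0, 0, -0.105], [-0.01, 0.02, -0.135], [-0.02, 0.045, -0.15], [-0.04, 0.075, -0.15], [-0.06, 0.11, -0.15], [-0.08, 0.14, -0.148], [-0.09, 0.165, -0.145], [-0.092, 0.18, -0.142], [-0.092, 0.185, -0.142], [-0.092, 0.185, -0.142]], gripper=[0.5, 0.5, 0.5, 0.5, 0.5, 0.5, 0.5, 0.5, 0.5, 0.5, 0.5, 0.5])

```text
time: 6.47
position: [0.5311, 0.1988, 0.2111]
tool_rot: [-0.097, 0.939, 0.033, 0.328]
ft_force: [0.8, -1.0, -0.8]
grip_width: 0.0576
grip_force: 15.1
```

Run:
```python
from h import *
print(toolT()); o=status.get_obs(); print(o["q"],o["grip_width"])
delta(pose([.5275,.1928,.197],12.4,40))
w=shot("wrist","w3"); s=shot("side","s3")
a=cv2.resize(w["pixels"],(400,300)); b=cv2.resize(s["pixels"][70:214,180:372],(400,300),interpolation=cv2.INTER_CUBIC)
cv2.imwrite("pics/z4.png",np.hstack([a,b]))
print(proj(s,[[.576,.2035,.141]]))
```

```text
[[-0.7657 -0.2041  0.61    0.5311]
 [-0.1609  0.979   0.1255  0.1988]
 [-0.6228 -0.0021 -0.7824  0.2111]
 [ 0.      0.      0.      1.    ]]
[ 0.1393  0.3546  2.1017  1.2317  0.042  -2.8553] 0.05757433284600921
rot [-0.49 -1.48 -0.41] pos [ 0.0126 -0.0051  0.0081]
[[257.6263 146.3961]]
```

View pics/z4.png

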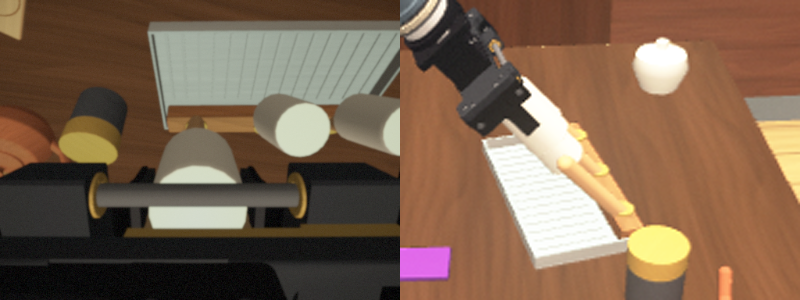

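```bash
cat > kin.py <<'E'
from h import *
Q=[([1.0275,.52846,1.43389,0,1.18139,-.1785],[.22258,.58325,.22158],None),
   ([-.0159,.3465,1.5763,.0005,1.2204,-1.7897],[.5297,.1021,.2796],None)]
o=status.get_obs(); Q.append((o["q"],o["position"],R.from_quat(o["tool_rot"]).as_matrix()[:,2]))
def wc(p,q):
    h,L1,L2,d6,r0,e,l=p; a=q[1]; b=q[1]+q[2]
    r=r0+L1*np.sin(a)+L2*np.sin(b)+e*np.cos(b); z=h+L1*np.cos(a)+L2*np.cos(b)-e*np.sin(b)
    return np.array([r*np.cos(q[0])-l*np.sin(q[0]),r*np.sin(q[0])+l*np.cos(q[0]),z])
def res(p):
    return np.hstack([(wc(p,q)+p[3]*(np.array([0,0,-1.]) if t is None else t)-x) for q,x,t in Q]+[.002*(np.array(p)-[.3,.4,.35,.25,0,0,.11])])
p=least_squares(res,[.3,.4,.35,.25,0,0,.11]).x
if __name__=="__main__":
    print("params",p,"res",res(p)[:9])
    psi=12.4; a=R.from_euler('z',psi,degrees=True).apply([-.6428,0,.766]); tip=np.array([.576,.2035,.141])
    for dep in (-.03,0,.03,.06,.08):
        W=tip+a*(.043-dep+.0018)+p[3]*a   # wrist centre (TCP 1.8mm behind centre)
        s=least_squares(lambda q:wc(p,[q[0],q[1],q[2]])-W,[.14,.35,2.1]).x
        f=np.array([np.sin(s[1]+s[2])*np.cos(s[0]),np.sin(s[1]+s[2])*np.sin(s[0]),np.cos(s[1]+s[2])])
        print(dep,s,"q5 deg",np.degrees(np.arccos(f@-a)),"forearm elev",np.degrees(s[1]+s[2]))
E
python3 kin.py
```

```text
params [ 0.2875  0.5855  0.3971  0.3109 -0.0029  0.118   0.1108] res [ 0.0002 -0.0001  0.      0.      0.0002 -0.      0.     -0.     -0.    ]
-0.03 [0.1156 0.3874 2.1445] q5 deg 6.176647081396924 forearm elev 145.0657309209855
0 [0.1209 0.4593 2.1195] q5 deg 8.404673005837697 forearm elev 147.75402501492633
0.03 [0.1256 0.5276 2.0899] q5 deg 10.409263367814418 forearm elev 149.96931954103238
0.06 [0.1299 0.5925 2.0559] q5 deg 12.06748744781801 forearm elev 151.74191987753176
0.08 [0.1325 0.634  2.031 ] q5 deg 12.971285247609948 forearm elev 152.69499882396846
```

The wrist goes singular here: q5 is about 0 and q6 is at its limit. A half turn of the tool gives the same grasp and keeps q4 and q6 in range, so I'll back off upright and turn first.

Run:
```python
from h import *
delta(pose([.46,.08,.22],12.4),pose([.5275,.1928,.197],12.4,40))
delta(pose([.46,.08,.22],12.4))
```

```text
rot [-0. 40.  0.] pos [ 0.0543 -0.0957 -0.0756]
rot [-0.28 38.4  -0.18] pos [ 0.0677 -0.1023 -0.0652]
```

arm_command(delta_rot=[[0, 4, 0], [0, 8, 0], [0, 13, 0], [0, 19, 0], [0, 25, 0], [0, 31, 0], [0, 36, 0], [0, 38.5, 0], [0, 38.5, 0], [0, 38.5, 0]], delta_pos=[[0.005, -0.01, -0.01], [0.015, -0.025, -0.02], [0.025, -0.04, -0.03], [0.035, -0.055, -0.04], [0.045, -0.07, -0.05], [0.055, -0.085, -0.06], [0.062, -0.1, -0.068], [0.062, -0.1, -0.068], [0.062, -0.1, -0.068], [0.062, -0.1, -0.068]], gripper=[0.5, 0.5, 0.5, 0.5, 0.5, 0.5, 0.5, 0.5, 0.5, 0.5])

```text
time: 7.4
position: [0.4684, 0.0787, 0.2276]
tool_rot: [-0.105, 0.994, -0.005, 0.002]
ft_force: [0.8, 0.5, -2.2]
grip_width: 0.0576
grip_force: 15.0
```

Run:
```python
from h import *
print(toolT()); o=status.get_obs(); print(o["q"],o["grip_width"]); delta(pose([.46,.08,.22],12.4))
```

```text
[[-0.9781 -0.2082  0.006   0.4684]
 [-0.2083  0.978  -0.0093  0.0787]
 [-0.0039 -0.0103 -0.9999  0.2276]
 [ 0.      0.      0.      1.    ]]
[-0.0636  0.3176  1.7949 -0.0104  1.0226 -1.8388] 0.057560659897236854
rot [-0.59  0.22 -0.38] pos [0.0079 0.0031 0.0076]
```

arm_command(delta_rot=[[-0.6, 0.2, 7], [-0.6, 0.2, 14], [-0.6, 0.2, 21], [-0.6, 0.2, 28], [-0.6, 0.2, 35], [-0.6, 0.2, 42], [-0.6, 0.2, 49], [-0.6, 0.2, 56], [-0.6, 0.2, 63], [-0.6, 0.2, 70], [-0.6, 0.2, 77], [-0.6, 0.2, 84]], delta_pos=[[0.008, 0.003, 0.008], [0.008, 0.003, 0.008], [0.008, 0.003, 0.008], [0.008, 0.003, 0.008], [0.008, 0.003, 0.008], [0.008, 0.003, 0.008], [0.008, 0.003, 0.008], [0.008, 0.003, 0.008], [0.008, 0.003, 0.008], [0.008, 0.003, 0.008], [0.008, 0.003, 0.008], [0.008, 0.003, 0.008]], gripper=[0.5, 0.5, 0.5, 0.5, 0.5, 0.5, 0.5, 0.5, 0.5, 0.5, 0.5, 0.5])

```text
time: 8.4
position: [0.4539, 0.0816, 0.2182]
tool_rot: [0.589, 0.808, 0.002, 0.001]
ft_force: [-0.1, -0.2, -1.2]
grip_width: 0.0575
grip_force: 14.9
```

arm_command(delta_rot=[[0, 0, 7], [0, 0, 14], [0, 0, 21], [0, 0, 28], [0, 0, 35], [0, 0, 42], [0, 0, 49], [0, 0, 56], [0, 0, 63], [0, 0, 70], [0, 0, 77], [0, 0, 84]], delta_pos=[[0, 0, 0], [0, 0, 0], [0, 0, 0], [0, 0, 0], [0, 0, 0], [0, 0, 0], [0, 0, 0], [0, 0, 0], [0, 0, 0], [0, 0, 0], [0, 0, 0], [0, 0, 0]], gripper=[0.5, 0.5, 0.5, 0.5, 0.5, 0.5, 0.5, 0.5, 0.5, 0.5, 0.5, 0.5])

```text
time: 9.4
position: [0.4539, 0.0816, 0.2182]
tool_rot: [0.979, 0.206, 0.002, -0.001]
ft_force: [0.8, -0.1, -1.5]
grip_width: 0.058
grip_force: 14.9
```

Run:
```python
from h import *
print(toolT()); o=status.get_obs(); print(o["q"],o["time"]); delta(pose([.46,.08,.22],192.4))
delta(pose([.5275,.1928,.205],192.4,-40))
```

```text
[[ 0.915   0.4033  0.0036  0.4539]
 [ 0.4033 -0.9151  0.0031  0.0816]
 [ 0.0045 -0.0013 -1.      0.2182]
 [ 0.      0.      0.      1.    ]]
[-0.0676  0.313   1.8373  0.0039  0.9879  1.0859] 9.4
rot [-0.1  -0.25 11.39] pos [ 0.005   0.0039 -0.0018]
rot [-4.07 39.62 10.88] pos [ 0.1121 -0.0721  0.0138]
```

arm_command(delta_rot=[[-0.3, 3, 0.9], [-0.6, 6.6, 1.8], [-1, 10, 2.7], [-1.4, 13.5, 3.6], [-1.7, 17, 4.5], [-2, 20, 5.4], [-2.4, 23.4, 6.4], [-2.7, 26.5, 7.3], [-3.1, 30, 8.2], [-3.4, 33, 9], [-3.7, 36.3, 10], [-4.1, 39.6, 10.9]], delta_pos=[[0.009, -0.006, 0.001], [0.019, -0.012, 0.002], [0.028, -0.018, 0.003], [0.037, -0.024, 0.005], [0.047, -0.03, 0.006], [0.056, -0.036, 0.007], [0.065, -0.042, 0.008], [0.075, -0.048, 0.009], [0.084, -0.054, 0.01], [0.093, -0.06, 0.011], [0.103, -0.066, 0.012], [0.112, -0.072, 0.014]], gripper=[0.5, 0.5, 0.5, 0.5, 0.5, 0.5, 0.5, 0.5, 0.5, 0.5, 0.5, 0.5])

```text
time: 10.4
position: [0.5183, 0.1873, 0.2081]
tool_rot: [0.944, 0.122, 0.304, -0.044]
ft_force: [-0.2, 0.9, -1.6]
grip_width: 0.0578
grip_force: 15.0
```

Run:
```python
from h import *
o=status.get_obs(); print(o["q"],o["joint_velocities"],o["position"]); 
delta(pose([.5275,.1928,.205],192.4,-40))
```

```text
[0.0807 0.334  2.1114 0.9449 0.1372 0.4893] [ 0.049   0.0491  0.0345  2.1791 -0.0603 -2.1022] [0.5183 0.1873 0.2081]
rot [-1.91  4.25  1.67] pos [ 0.0066 -0.003   0.0086]
```

Working as hoped; q4 and q6 are swinging through inside their ranges.

arm_command(delta_rot=[[-1.5, 3, 1], [-1.9, 4.2, 1.7], [-1.9, 4.2, 1.7], [-1.9, 4.2, 1.7], [-1.9, 4.2, 1.7], [-1.9, 4.2, 1.7], [-1.9, 4.2, 1.7], [-1.9, 4.2, 1.7], [-1.9, 4.2, 1.7], [-1.9, 4.2, 1.7]], delta_pos=[[0.003, -0.002, 0.003], [0.006, -0.003, 0.006], [0.006, -0.003, 0.006], [0.006, -0.003, 0.006], [0.006, -0.003, 0.006], [0.006, -0.003, 0.006], [0.006, -0.003, 0.006], [0.006, -0.003, 0.006], [0.006, -0.003, 0.006], [0.006, -0.003, 0.006]], gripper=[0.5, 0.5, 0.5, 0.5, 0.5, 0.5, 0.5, 0.5, 0.5, 0.5])

```text
time: 11.23
position: [0.5267, 0.192, 0.2074]
tool_rot: [0.935, 0.1, 0.339, -0.037]
ft_force: [-0.3, -0.9, -1.1]
grip_width: 0.0579
grip_force: 15.0
```

```bash
cat > peg.py <<'E'
from h import *
o=status.get_obs(); print(o["q"],o["position"],o["ft_force"])
psi=12.4; a=R.from_euler('z',psi,degrees=True).apply([-.6428,0,.766]); n=R.from_euler('z',psi,degrees=True).apply([.766,0,.6428])
t=np.cross(a,n); tip=np.array([.576,.2035,.141]); T=toolT()
C=T[:3,3]+T[:3,:3]@[0,0,.0018]; v=C-tip
print("depth of tip past rim",.043-v@a,"off n",v@n,"off t(row)",v@t,"axis err deg",np.degrees(np.arccos(-T[:3,2]@a)))
E
python3 - <<'E'
from peg import *
delta(pose(tip+a*(.043+.03)+a*.0018-n*.002,192.4,-40))
s=shot("side","s4"); 
# visual check: project peg axis and cup outline model on side picture
im=s["pixels"].copy()
cv2.imwrite("pics/z5.png",cv2.resize(im[60:204,170:362],(768,576),interpolation=cv2.INTER_CUBIC))
th=np.linspace(0,2*np.pi,12)[:,None]
u=proj(s,[tip,tip-a*.145,C-T[:3,2]*.043,C+T[:3,2]*.043]); print((u-[170,60])*4)
E
```

```text
[ 0.1137  0.3617  2.1409  2.2692  0.0859 -0.7768] [0.5267 0.192  0.2074] [-0.3437 -0.8713 -1.0631]
depth of tip past rim -0.03861620264007369 off n 0.003945735777145881 off t(row) -0.0006015704020902609 axis err deg 0.42066851271057804
rot [ 0.01  0.07 -0.13] pos [-0.0059 -0.0006  0.0086]
[[350.5052 345.5845]
 [467.82   450.7446]
 [237.0443 235.7541]
 [320.2565 311.0569]]
```

View pics/z5.png

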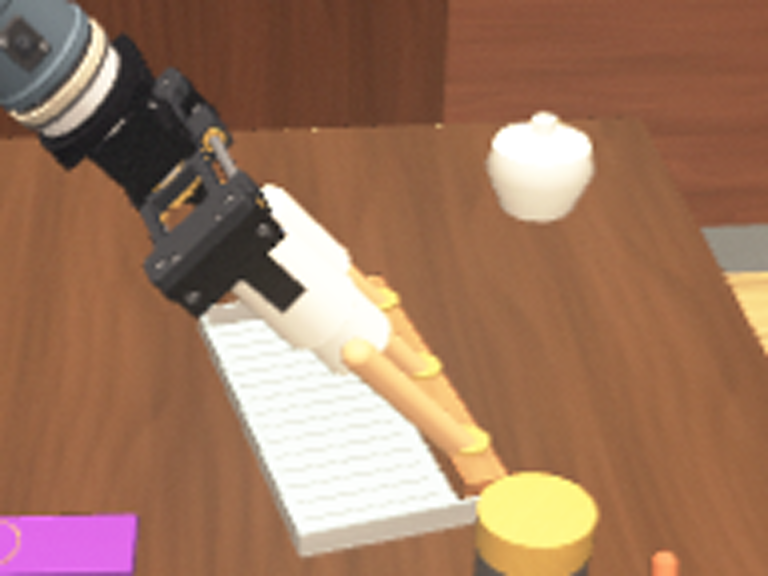

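Run:
```python
from peg import *
s=load("s4"); im=cv2.imread("pics/s4.png"); hsv=cv2.cvtColor(im,cv2.COLOR_BGR2HSV)
def cup(C,ax,ext=0):
    u=np.cross(ax,[0,0,1.]);u/=np.linalg.norm(u);v=np.cross(ax,u);th=np.linspace(0,2*np.pi,40)[:,None];r=np.cos(th)*u+np.sin(th)*v
    return np.vstack([C-.043*ax+.031*r,C+.040*ax+.0275*r,C+.043*ax+.0265*r])
def hull(P):
    m=np.zeros(im.shape[:2],np.uint8); cv2.fillConvexPoly(m,cv2.convexHull(proj(s,P).round().astype(np.int32)),1); return m
w=((hsv[...,1]<75)&(hsv[...,2]>130)).astype(np.uint8)
nb=tip+np.array(t)*0
for sg in(1,-1):
    nbC=tip+sg*.105*t+a*(.043-.079)-n*.010
    print("nb",sg,nbC,proj(s,[nbC]))
sg=1 if (tip+.105*t)[1]>tip[1] else -1
nbC=tip+sg*.105*t+a*(.043-.079)-n*.010
g=np.full(im.shape[:2],ord('.'),np.uint8); h=hull(cup(C,-T[:3,2])); b=hull(cup(nbC,a))
g[w>0]=ord('w'); g[(w>0)&(b>0)]=ord('n'); g[(w==0)&(b>0)]=ord('-'); g[(w>0)&(h>0)]=ord('h'); g[(w==0)&(h>0)]=ord('+')
for y in range(102,158): print(y,g[y,212:285].tobytes().decode())
```

```text
[ 0.1137  0.3617  2.1402  2.2694  0.0864 -0.7767] [0.5272 0.1922 0.2077] [ 0.595  -0.1129 -1.1702]
depth of tip past rim -0.038514901727291995 off n 0.004525047857483757 off t(row) -0.0005134071432949007 axis err deg 0.4142569093295727
nb 1 [0.5686 0.3094 0.107 ] [[251.9637 136.9076]]
nb -1 [0.6137 0.1043 0.107 ] [[275.1574 177.2256]]
102 .w............www........................................................
103 ww.............ww........................................................
104 .........................................................................
105 .........................................................................
106 ........................ww...............................................
107 .......................wwwwww............................................
108 ........................wwwwww...........................................
109 ...............w........wwwwwww..........................................
110 .....................++++wwwwwww.........................................
111 ...................++++++hwwwwwww........................
[... 2904 characters left out ...]
49 ...........wwwwwwwwwwwwwwwwwwwwwwwwwwwnnnnn-----------...................
150 ...........wwwwwwwwwwwwwwwwwwwwwwwwwwwwnnnn----------....................
151 ............wwwwwwwwwwwwwwwwwwwwwwwwwwwwnnnn--------.....................
152 ............wwwwwwwwwwwwwwwwwwwwwwwwwwwwwnnnn------......................
153 .............wwwwwwwwwwwwwwwwwwwwwwwwwwwwwwnnnn--........................
154 .............wwwwwwwwwwwwwwwwwwwwwwwwwwwwwwwwwww.........................
155 ..............wwwwwwwwwwwwwwwwwwwwwwwwwwwwwwwwwww........................
156 ..............wwwwwwwwwwwwwwwwwwwwwwwwwwwwwwwwwwww.......................
157 ...............wwwwwwwwwwwwwwwwwwwwwwwwwwwwwwwwwwww......................
```

arm_command(delta_rot=[[0, 0, 0], [0, 0, 0], [0, 0, 0], [0, 0, 0], [0, 0, 0], [0, 0, 0], [0, 0, 0], [0, 0, 0], [0, 0, 0], [0, 0, 0]], delta_pos=[[-0.003, 0, 0.003], [-0.006, 0, 0.009], [-0.006, 0, 0.019], [-0.006, 0, 0.029], [-0.006, 0, 0.039], [-0.006, 0, 0.049], [-0.006, 0, 0.059], [-0.006, 0, 0.069], [-0.006, 0, 0.074], [-0.006, 0, 0.074]], gripper=[0.5, 0.5, 0.5, 0.5, 0.5, 0.5, 0.5, 0.5, 0.5, 0.5])

```text
time: 12.12
position: [0.5705, 0.2021, 0.1468]
tool_rot: [0.934, 0.1, 0.34, -0.038]
ft_force: [0.1, -0.3, -1.2]
grip_width: 0.0577
grip_force: 15.0
```

```bash
python3 peg.py
```

```text
[ 0.1253  0.5415  2.0876  2.8258  0.1931 -1.3267] [0.5705 0.2021 0.1468] [ 0.136  -0.2542 -1.2085]
depth of tip past rim 0.03670573197238063 off n -0.0006406054290117043 off t(row) -0.00018277477731659108 axis err deg 0.418757417858004
```

arm_command(delta_rot=[[0, 0, 0], [0, 0, 0], [0, 0, 0], [0, 0, 0], [0, 0, 0], [0, 0, 0], [0, 0, 0]], delta_pos=[[0, 0, 0.008], [0, 0, 0.016], [0, 0, 0.024], [0, 0, 0.031], [0, 0, 0.036], [0, 0, 0.037], [0, 0, 0.037]], gripper=[0.5, 0.5, 0.5, 0.5, 0.5, 0.5, 0.5])

```text
time: 12.7
position: [0.5937, 0.2075, 0.1188]
tool_rot: [0.934, 0.1, 0.34, -0.038]
ft_force: [-0.2, 0.8, -0.7]
grip_width: 0.0577
grip_force: 15.0
```

```bash
python3 peg.py
```

```text
[ 0.131   0.6195  2.0452  2.8897  0.2274 -1.3864] [0.5937 0.2075 0.1188] [-0.1761  0.7945 -0.6592]
depth of tip past rim 0.07346206145820391 off n -0.00036271366611749907 off t(row) 9.63493441255747e-05 axis err deg 0.4248378148101931
```

arm_command(delta_rot=[[0, 0, 0], [0, 0, 0], [0, 0, 0], [0, 0, 0]], delta_pos=[[0, 0, 0.0015], [0, 0, 0.003], [0, 0, 0.004], [0, 0, 0.004]], gripper=[0.5, 0.5, 0.5, 0.5])

```text
time: 13.03
position: [0.5962, 0.208, 0.1164]
tool_rot: [0.934, 0.1, 0.341, -0.038]
ft_force: [0.6, -0.1, -1.9]
grip_width: 0.0576
grip_force: 15.0
```

```bash
python3 peg.py
```

```text
[ 0.1315  0.6265  2.0405  2.8947  0.2305 -1.3909] [0.5962 0.208  0.1164] [ 0.5931 -0.0903 -1.8868]
depth of tip past rim 0.07697621376152555 off n 8.369254977302214e-05 off t(row) 7.739507741428128e-05 axis err deg 0.4353690241526931
```

arm_command(delta_rot=[[0, 0, 0], [0, 0, 0], [0, 0, 0]], delta_pos=[[0, 0, 0.001], [0, 0, 0.002], [0, 0, 0.003]], gripper=[0.5, 0.5, 0.5])

```text
time: 13.28
position: [0.598, 0.2084, 0.1141]
tool_rot: [0.934, 0.1, 0.341, -0.038]
ft_force: [-4.1, -1.6, 4.3]
grip_width: 0.058
grip_force: 15.1
```

arm_command(delta_rot=[[0, 0, 0], [0, 0, 0]], delta_pos=[[0, 0, 0.001], [0, 0, 0.002]], gripper=[0.5, 0.5])

```text
time: 13.45
position: [0.598, 0.2085, 0.1134]
tool_rot: [0.934, 0.099, 0.341, -0.038]
ft_force: [-12.3, -4.8, 16.9]
grip_width: 0.0573
grip_force: 15.5
```

```bash
python3 peg.py
```

```text
[ 0.1321  0.6341  2.0373  2.9009  0.2349 -1.3963] [0.598  0.2085 0.1134] [-12.3201  -4.7949  16.8625]
depth of tip past rim 0.08041009034090535 off n -0.0004602170976985443 off t(row) 0.00018616635608640635 axis err deg 0.4371361521653293
```

arm_command(delta_rot=[[0, 0, 0], [0, 0, 0], [0, 0, 0], [0, 0, 0], [0, 0, 0], [0, 0, 0], [0, 0, 0]], delta_pos=[[0, 0, -0.002], [-0.001, 0, -0.0025], [-0.0035, 0, -0.0025], [-0.006, 0, -0.0025], [-0.008, 0, -0.0025], [-0.0095, 0, -0.0025], [-0.0095, 0, -0.0025]], gripper=[0.5, 0.5, 0.5, 0.5, 0.5, 0.5, 0.5])

```text
time: 14.03
position: [0.5902, 0.2068, 0.1078]
tool_rot: [0.934, 0.1, 0.34, -0.038]
ft_force: [0.2, -0.6, -1.3]
grip_width: 0.0577
grip_force: 15.0
```

```bash
python3 peg.py
```

```text
[ 0.1304  0.6435  2.0583  2.9228  0.2632 -1.4209] [0.5902 0.2068 0.1078] [ 0.1543 -0.6185 -1.2564]
depth of tip past rim 0.07963836082948661 off n -0.010170219881814819 off t(row) 0.0001500421258985712 axis err deg 0.4220666838006198
```

Little left to settle. I'll lower another 2 mm and release.

arm_command(delta_rot=[[0, 0, 0], [0, 0, 0], [0, 0, 0], [0, 0, 0], [0, 0, 0], [0, 0, 0], [0, 0, 0], [0, 0, 0], [0, 0, 0], [0, 0, 0]], delta_pos=[[-0.001, 0, 0], [-0.002, 0, 0], [-0.002, 0, 0], [-0.002, 0, 0], [-0.002, 0, 0], [-0.002, 0, 0], [-0.002, 0, 0], [-0.002, 0, 0], [-0.002, 0, 0], [-0.002, 0, 0]], gripper=[0.5, 0.5, 0.5, 0, -0.3, -0.6, -1, -1, -1, -1])

```text
time: 14.87
position: [0.5893, 0.2065, 0.1072]
tool_rot: [0.934, 0.1, 0.341, -0.038]
ft_force: [-0.7, -1.0, 0.4]
grip_width: 0.0824
grip_force: 0.0
```

```bash
python3 peg.py
python3 - <<'E'
from h import *
shot("side","s5"); shot("wrist","w5")
E
```

```text
[ 0.1301  0.6451  2.0619  2.9272  0.2698 -1.4257] [0.5893 0.2065 0.1072] [-0.6866 -1.0137  0.3508]
depth of tip past rim 0.07946243009528658 off n -0.011310089570725058 off t(row) 0.00011641978201688063 axis err deg 0.4390990228577534
```

arm_command(delta_rot=[[0, 0, 0], [0, 0, 0], [0, 0, 0], [0, 0, 0], [0, 0, 0], [0, 0, 0], [0, 0, 0], [0, 0, 0]], delta_pos=[[0, 0, 0], [0, 0, -0.01], [0, 0, -0.025], [0, 0, -0.045], [0, 0, -0.07], [0, 0, -0.095], [0, 0, -0.12], [0, 0, -0.12]], gripper=[-1, -1, -1, -1, -1, -1, -1, -1])

```text
time: 15.63
position: [0.5108, 0.1896, 0.2015]
tool_rot: [0.934, 0.1, 0.342, -0.038]
ft_force: [0.8, 1.1, 0.2]
grip_width: 0.087
grip_force: 0.0
```

```bash
cat > cupfit.py <<'E'
from h import *
import sys
def cup(C,ax):
    u=np.cross(ax,[0,0,1.]);u/=np.linalg.norm(u);v=np.cross(ax,u);th=np.linspace(0,2*np.pi,40)[:,None];r=np.cos(th)*u+np.sin(th)*v
    return np.vstack([C-.043*ax+.031*r,C+.040*ax+.0275*r,C+.043*ax+.0265*r])
psi=np.radians(12.4); tip=np.array([.576,.2035,.141])
def show(name,x0,x1,y0,y1,C,lean):
    c=load(name); im=cv2.imread(f"pics/{name}.png"); hsv=cv2.cvtColor(im,cv2.COLOR_BGR2HSV)
    l=np.radians(lean); ax=np.array([-np.sin(l)*np.cos(psi),-np.sin(l)*np.sin(psi),np.cos(l)])
    m=np.zeros(im.shape[:2],np.uint8); cv2.fillConvexPoly(m,cv2.convexHull(proj(c,cup(C,ax)).round().astype(np.int32)),1)
    w=((hsv[...,1]<75)&(hsv[...,2]>130)); g=np.full(w.shape,ord('.'),np.uint8)
    g[w]=ord('w'); g[w&(m>0)]=ord('h'); g[~w&(m>0)]=ord('+')
    for y in range(y0,y1,2): print(y,g[y,x0:x1].tobytes().decode())
E
python3 - <<'E'
from h import *
o=status.get_obs(); print(o["q"],o["time"])
s=shot("side","s6"); shot("wrist","w6"); t=shot("top","t6")
a=cv2.resize(s["pixels"][90:210,195:355],(400,300),interpolation=cv2.INTER_CUBIC)
b=cv2.resize(cv2.imread("pics/w6.png"),(400,300))
cv2.imwrite("pics/z6.png",np.hstack([a,b]))
E
```

```text
[ 0.1103  0.3639  2.1877  2.5735  0.1294 -1.0852] 15.6333
```

View pics/z6.png

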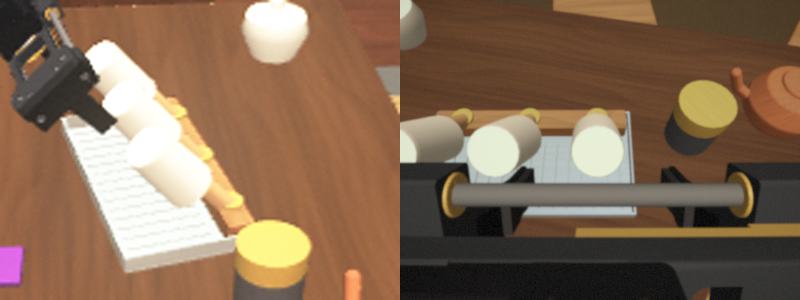

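The cup hangs along its peg like its neighbours: side view about (170,165) in the left half, and wrist view at (598,145) under the free peg. Next is the board, which I'll measure by segmentation.

```bash
cat > board.py <<'E'
from h import *
def board(name,c0,z=.01,thr=(10,32,60,120)):
    c=load(name); im=cv2.imread(f"pics/{name}.png"); hsv=cv2.cvtColor(im,cv2.COLOR_BGR2HSV)
    m=((hsv[...,0]>thr[0])&(hsv[...,0]<thr[1])&(hsv[...,1]>40)&(hsv[...,2]>thr[3]+40)).astype(np.uint8)
    n,l,st,ce=cv2.connectedComponentsWithStats(m); u=proj(c,[[*c0,z]])[0].round().astype(int)
    k=l[u[1],u[0]]
    if k==0: k=1+np.argmin(np.linalg.norm(ce[1:]-u,axis=1)+1e3*(st[1:,4]<150))
    cn=max(cv2.findContours((l==k).astype(np.uint8),cv2.RETR_EXTERNAL,cv2.CHAIN_APPROX_NONE)[0],key=len)[:,0]
    W=onz(c,cn.astype(float),z)[:,:2]*1000
    (cx,cy),(w,h),ang=cv2.minAreaRect(W.astype(np.float32))
    if w<h: ang-=90; w,h=h,w
    print(name,"area",st[k,4],"centre",cx/1000,cy/1000,"size",w,h,"yaw",(ang+90)%180-90)
E
python3 - <<'E'
from board import *
for n in("wA","t1","t6","s6"): board(n,(.50,-.013))
# yaw of long edges from wA
T=toolT(); delta(pose([.46,.10,.22],192.4))
E
```

```text
wA area 4026 centre 0.5003147277832031 -0.014159759521484376 size 160.29957580566406 66.15298461914062 yaw -21.727645874023438
t1 area 1259 centre 0.502760009765625 -0.01149041748046875 size 167.5436553955078 71.46568298339844 yaw -21.81909942626953
t6 area 1697 centre 0.5028121643066407 -0.011317390441894531 size 167.5670623779297 71.80389404296875 yaw -21.83106231689453
s6 area 4000 centre 0.6153416748046875 0.25339028930664065 size 859.5286254882812 304.67529296875 yaw 80.45855712890625
rot [ -0.15 -40.2   -0.22] pos [-0.0414  0.0762 -0.0625]
```

arm_command(delta_rot=[[0, -3, 0], [0, -7, 0], [0, -11, 0], [0, -15, 0], [0, -19, 0], [0, -23, 0], [0, -27, 0], [0, -31, 0], [0, -35, 0], [0, -40, 0], [0, -40, 0], [0, -40, 0]], delta_pos=[[-0.004, 0.007, -0.006], [-0.008, 0.015, -0.012], [-0.012, 0.022, -0.018], [-0.016, 0.03, -0.024], [-0.02, 0.037, -0.03], [-0.024, 0.045, -0.036], [-0.028, 0.052, -0.042], [-0.032, 0.06, -0.048], [-0.036, 0.068, -0.055], [-0.041, 0.076, -0.062], [-0.041, 0.076, -0.062], [-0.041, 0.076, -0.062]], gripper=[-1, -1, -1, -1, -1, -1, -1, -1, -1, -1, -1, -1])

```text
time: 16.78
position: [0.4666, 0.1169, 0.2174]
tool_rot: [0.975, 0.122, 0.174, -0.06]
ft_force: [0.4, 1.2, -0.7]
grip_width: 0.0869
grip_force: 0.0
```

Run:
```python
from h import *
o=status.get_obs(); print(o["q"],o["position"]); delta(pose([.4475,.0085,.07],158.2))
```

```text
[-0.1178  0.2352  2.0547  0.3735  0.5675  0.9174] [0.4666 0.1169 0.2174]
rot [-10.74 -18.74  35.59] pos [-0.0931  0.1104  0.114 ]
```

arm_command(delta_rot=[[-10.7, -18.7, 35.6], [-10.7, -18.7, 35.6], [-10.7, -18.7, 35.6], [-10.7, -18.7, 35.6], [-10.7, -18.7, 35.6], [-10.7, -18.7, 35.6], [-10.7, -18.7, 35.6], [-10.7, -18.7, 35.6], [-10.7, -18.7, 35.6], [-10.7, -18.7, 35.6], [-10.7, -18.7, 35.6]], delta_pos=[[-0.02, 0.025, 0.01], [-0.035, 0.045, 0.02], [-0.05, 0.065, 0.03], [-0.06, 0.085, 0.04], [-0.075, 0.1, 0.06], [-0.093, 0.11, 0.08], [-0.093, 0.11, 0.1], [-0.093, 0.11, 0.114], [-0.093, 0.11, 0.114], [-0.093, 0.11, 0.114], [-0.093, 0.11, 0.114]], gripper=[-1, -1, -1, -1, -1, -1, -1, -1, -1, -1, -1])

```text
time: 17.7
position: [0.4502, 0.0095, 0.0712]
tool_rot: [0.982, -0.189, 0.004, -0.002]
ft_force: [-0.4, 0.1, 0.2]
grip_width: 0.087
grip_force: 0.0
```

Run:
```python
from h import *
o=status.get_obs(); print(o["q"],o["position"]); delta(pose([.4475,.0085,.002],158.2))
shot("wrist","w7"); from board import board; board("w7",(.50,-.013))
```

```text
[-0.2306  0.5734  1.9995  0.007   0.5611  1.7155] [0.4502 0.0095 0.0712]
rot [-0.28 -0.4  -0.04] pos [-0.0026  0.0023  0.0692]
w7 area 21566 centre 0.4989568176269531 -0.01331357192993164 size 155.3004150390625 63.678977966308594 yaw -21.82038116455078
```

arm_command(delta_rot=[[-0.3, -0.4, 0], [-0.3, -0.4, 0], [-0.3, -0.4, 0], [-0.3, -0.4, 0], [-0.3, -0.4, 0], [-0.3, -0.4, 0]], delta_pos=[[-0.0025, 0.002, 0.02], [-0.0025, 0.002, 0.045], [-0.0025, 0.002, 0.058], [-0.0025, 0.002, 0.065], [-0.0025, 0.002, 0.068], [-0.0025, 0.002, 0.068]], gripper=[-1, -1, -1, -1, -1, -1])

```text
time: 18.25
position: [0.4481, 0.0085, 0.0037]
tool_rot: [0.982, -0.189, 0.001, 0.0]
ft_force: [1.0, 0.8, 0.1]
grip_width: 0.0869
grip_force: 0.0
```

Run:
```python
from h import *
delta(pose([.4475,.0085,.002],158.2)); print(status.get_obs()["ft_force"],status.get_obs()["position"])
```

```text
rot [ 0.03 -0.1  -0.05] pos [-0.0005  0.0002  0.0017]
[1.001  0.8234 0.1017] [0.4481 0.0085 0.0037]
```

arm_command(delta_rot=[[0, 0, 0], [0, 0, 0], [0, 0, 0], [0, 0, 0], [0, 0, 0], [0, 0, 0], [0, 0, 0]], delta_pos=[[0, 0, 0.0017], [0, 0, 0.0017], [0, 0, 0.0017], [0, 0, 0.0017], [0, 0, 0.0017], [0, 0, 0.0017], [0, 0, 0.0017]], gripper=[-1, 0.5, 0.5, 0.5, 0.5, 0.5, 0.5], grip_force=30)

```text
time: 18.83
position: [0.4481, 0.0084, 0.0021]
tool_rot: [0.982, -0.19, 0.001, 0.0]
ft_force: [-0.1, 0.0, 3.1]
grip_width: 0.0635
grip_force: 30.0
```

Run:
```python
from h import *
T=toolT(); print(T[:3,3],status.get_obs()["ft_force"])
U=T.copy(); U[2,3]+=.1; 
u=R.from_euler('z',-10.3,degrees=True).apply([1,0,0])
home=np.array([.5645,-.238,.04])
g=-np.linalg.norm(np.array([.5013,-.013])-T[:2,3]); print("grasp offset",g)
# in front: board front end 20 mm before lip edge (home-45): centre at home-145
P=home+u*(g-.150); P[2]=.09; delta(pose(P,169.7)); print(P)
```

```text
[0.4481 0.0084 0.0021] [-0.1065  0.0165  3.1317]
grasp offset -0.05733809898636012
rot [  0.04  -0.11 -11.55] pos [-0.0032  0.2269 -0.0878]
[ 0.3605 -0.2009  0.09  ]
```

arm_command(delta_rot=[[0, 0, 0], [0, 0, 0], [0, 0, -1.5], [0, 0, -3], [0, 0, -4.5], [0, 0, -6], [0, 0, -7.5], [0, 0, -9], [0, 0, -10.5], [0, 0, -11.5], [0, 0, -11.5], [0, 0, -11.5]], delta_pos=[[0, 0, -0.02], [0, 0, -0.05], [0, 0.02, -0.075], [0, 0.05, -0.088], [0, 0.08, -0.088], [-0.001, 0.11, -0.088], [-0.002, 0.14, -0.088], [-0.002, 0.17, -0.088], [-0.003, 0.2, -0.088], [-0.003, 0.22, -0.088], [-0.003, 0.227, -0.088], [-0.003, 0.227, -0.088]], gripper=[0.5, 0.5, 0.5, 0.5, 0.5, 0.5, 0.5, 0.5, 0.5, 0.5, 0.5, 0.5])

```text
time: 19.83
position: [0.3603, -0.2025, 0.0898]
tool_rot: [0.996, -0.092, 0.001, 0.001]
ft_force: [0.4, -0.9, -0.9]
grip_width: 0.0633
grip_force: 30.0
```

```bash
cat > ins.py <<'E'
from h import *
from board import board
u=R.from_euler('z',-10.3,degrees=True).apply([1,0,0]); v=np.array([-u[1],u[0],0]); home=np.array([.5645,-.238,.04])
T=toolT(); d=T[:3,3]-home; o=status.get_obs()
print("grip rel home: along",d@u,"across",d@v,"z",T[2,3],"yaw err",np.degrees(np.arctan2(T[1,0],T[0,0]))+10.3,"F",o["ft_force"],"w",o["grip_width"],o["time"],o["q"])
E
python3 - <<'E'
from ins import *
P=home+u*(-.0573-.150); P[2]=.0435; delta(pose(P,169.7))
shot("wrist","w8"); shot("top","t8"); c=P+u*.0573; board("t8",c[:2],.09)
# tilt check of held board from side silhouette
shot("side","s8")
E
```

```text
grip rel home: along -0.2072712474409866 across -0.0015635995838501706 z 0.0898481288248969 yaw err -0.2672792446771872 F [ 0.3613 -0.8671 -0.8658] w 0.06329727577394788 19.8333 [-0.7839  0.5084  2.0736 -0.0001  0.5575  0.9714]
rot [ 0.07 -0.1  -0.27] pos [-0.0001 -0.0016  0.0463]
t8 area 1388 centre 0.566146728515625 -0.22355323791503906 size 167.7909698486328 103.53446960449219 yaw -12.190582275390625
```

arm_command(delta_rot=[[0, 0, -0.3], [0, 0, -0.3], [0, 0, -0.3], [0, 0, -0.3], [0, 0, -0.3], [0, 0, -0.3]], delta_pos=[[0, -0.0015, 0.012], [0, -0.0015, 0.024], [0, -0.0015, 0.035], [0, -0.0015, 0.042], [0, -0.0015, 0.046], [0, -0.0015, 0.046]], gripper=[0.5, 0.5, 0.5, 0.5, 0.5, 0.5])

```text
time: 20.48
position: [0.3607, -0.1984, 0.0433]
tool_rot: [0.996, -0.087, -0.0, -0.0]
ft_force: [-0.2, -0.1, 0.3]
grip_width: 0.0634
grip_force: 30.0
```

```bash
python3 ins.py
```

```text
grip rel home: along -0.20754711785608485 across 0.0024879157097253547 z 0.04330580378515013 yaw err 0.3334037074579399 F [-0.2108 -0.0592  0.2987] w 0.06335240142098052 20.4833 [-0.7759  0.6193  2.103  -0.0001  0.4196  0.9689]
```

arm_command(delta_rot=[[0, 0, 0.3], [0, 0, 0.3], [0, 0, 0.3], [0, 0, 0.3], [0, 0, 0.3], [0, 0, 0.3], [0, 0, 0.3], [0, 0, 0.3]], delta_pos=[[0, 0.0025, 0.001], [0.006, 0.0025, 0.001], [0.013, 0.0025, 0.001], [0.02, 0.0025, 0.001], [0.027, 0.0025, 0.001], [0.034, 0.0025, 0.001], [0.04, 0.0025, 0.001], [0.04, 0.0025, 0.001]], gripper=[0.5, 0.5, 0.5, 0.5, 0.5, 0.5, 0.5, 0.5])

```text
time: 21.15
position: [0.4018, -0.21, 0.0432]
tool_rot: [0.996, -0.09, 0.002, 0.001]
ft_force: [0.3, -0.4, -0.7]
grip_width: 0.0634
grip_force: 30.0
```

```bash
python3 ins.py
```

```text
grip rel home: along -0.16507467437391893 across -0.0015589514319672964 z 0.04315526382080759 yaw err -0.010873812597496979 F [ 0.3088 -0.3746 -0.7258] w 0.06344436007169464 21.15 [-0.7289  0.637   2.0026 -0.0001  0.4974  1.022 ]
```

arm_command(delta_rot=[[0, 0, 0], [0, 0, 0], [0, 0, 0], [0, 0, 0], [0, 0, 0], [0, 0, 0], [0, 0, 0], [0, 0, 0]], delta_pos=[[0, -0.001, 0.001], [0.004, -0.001, 0.001], [0.008, -0.001, 0.001], [0.012, -0.001, 0.001], [0.016, -0.001, 0.001], [0.02, -0.001, 0.001], [0.024, -0.001, 0.001], [0.024, -0.001, 0.001]], gripper=[0.5, 0.5, 0.5, 0.5, 0.5, 0.5, 0.5, 0.5])

```text
time: 21.82
position: [0.4193, -0.2093, 0.0416]
tool_rot: [0.996, -0.09, -0.005, -0.002]
ft_force: [-7.9, 2.2, 5.4]
grip_width: 0.0638
grip_force: 30.0
```

```bash
python3 ins.py
```

```text
grip rel home: along -0.14801929651425522 across 0.0023117215942073436 z 0.04155359733689375 yaw err 0.006835969186207436 F [-7.8749  2.1532  5.4368] w 0.06378545065973833 21.8167 [-0.7012  0.6509  1.954  -0.0024  0.5469  1.0513]
```

arm_command(delta_rot=[[0, 0, 0], [0, 0, 0], [0, 0, 0], [0, 0, 0], [0, 0, 0], [0, 0, 0], [0, 0, 0], [0, 0, 0]], delta_pos=[[0.004, 0.001, -0.0005], [0.008, 0.001, -0.0005], [0.012, 0.0015, -0.0005], [0.016, 0.0015, -0.0005], [0.02, 0.0015, -0.0005], [0.024, 0.0015, -0.0005], [0.028, 0.0015, -0.0005], [0.028, 0.0015, -0.0005]], gripper=[0.5, 0.5, 0.5, 0.5, 0.5, 0.5, 0.5, 0.5])

```text
time: 22.48
position: [0.4519, -0.2191, 0.0424]
tool_rot: [0.996, -0.09, 0.001, 0.001]
ft_force: [-0.1, 1.1, -1.2]
grip_width: 0.0635
grip_force: 30.0
```

```bash
python3 ins.py
python3 - <<'E'
from h import *
shot("side","s9"); shot("wrist","w9")
E
```

```text
grip rel home: along -0.11418836873415118 across -0.0015785857080075055 z 0.042366670886965316 yaw err -0.019987316554351153 F [-0.1148  1.0804 -1.2304] w 0.06353224993701362 22.4833 [-0.6744  0.6672  1.879  -0.0001  0.593   1.0766]
```

arm_command(delta_rot=[[0, 0, 0], [0, 0, 0], [0, 0, 0], [0, 0, 0], [0, 0, 0], [0, 0, 0], [0, 0, 0], [0, 0, 0], [0, 0, 0], [0, 0, 0], [0, 0, 0]], delta_pos=[[0.003, -0.001, 0], [0.008, -0.001, 0], [0.013, -0.001, 0], [0.018, -0.001, 0], [0.023, -0.001, 0], [0.028, -0.001, 0], [0.033, -0.001, 0], [0.038, -0.001, 0], [0.043, -0.001, 0], [0.046, -0.001, 0], [0.046, -0.001, 0]], gripper=[0.5, 0.5, 0.5, 0.5, 0.5, 0.5, 0.5, 0.5, 0.5, 0.5, 0.5])

```text
time: 23.5
position: [0.4978, -0.2267, 0.0427]
tool_rot: [0.996, -0.09, 0.002, 0.001]
ft_force: [0.2, 1.1, -2.0]
grip_width: 0.0639
grip_force: 30.0
```

```bash
python3 ins.py
```

```text
grip rel home: along -0.06761434407574275 across -0.000776865211969064 z 0.04265617226324708 yaw err -0.0452907915457299 F [ 0.2372  1.1343 -2.008 ] w 0.06386864155316962 23.5 [-0.6317  0.6976  1.7664  0.0002  0.6735  1.1195]
```

Remaining travel is about 10 mm. I'll creep in and watch for the stop.

arm_command(delta_rot=[[0, 0, 0], [0, 0, 0], [0, 0, 0], [0, 0, 0], [0, 0, 0]], delta_pos=[[0.002, 0, 0], [0.004, 0, 0], [0.006, 0, 0], [0.008, 0, 0], [0.008, 0, 0]], gripper=[0.5, 0.5, 0.5, 0.5, 0.5])

```text
time: 23.92
position: [0.5046, -0.2277, 0.0426]
tool_rot: [0.996, -0.09, 0.001, 0.001]
ft_force: [-2.4, 0.2, -2.2]
grip_width: 0.0635
grip_force: 30.0
```

```bash
python3 ins.py
```

```text
grip rel home: along -0.060803508317258254 across -0.0005628553368508848 z 0.042585772832828724 yaw err -0.04947013869313466 F [-2.362   0.204  -2.2144] w 0.06353305010882397 23.9167 [-0.6257  0.7032  1.748  -0.0002  0.6884  1.1259]
```

arm_command(delta_rot=[[0, 0, 0], [0, 0, 0], [0, 0, 0]], delta_pos=[[0.001, 0, 0], [0.002, 0, 0], [0.003, 0, 0]], gripper=[0.5, 0.5, 0.5])

```text
time: 24.17
position: [0.507, -0.2281, 0.0426]
tool_rot: [0.996, -0.09, 0.0, 0.0]
ft_force: [-1.8, -0.3, -2.2]
grip_width: 0.0638
grip_force: 30.0
```

```bash
python3 ins.py
```

```text
grip rel home: along -0.05832678796130777 across -0.0005162143113753008 z 0.04256429021732376 yaw err -0.05336865869632845 F [-1.7513 -0.2846 -2.2476] w 0.06375116290194069 24.1667 [-0.6235  0.7053  1.7412 -0.0006  0.6939  1.1284]
```

arm_command(delta_rot=[[0, 0, 0], [0, 0, 0], [0, 0, 0]], delta_pos=[[0.001, 0, 0], [0.002, 0, 0], [0.002, 0, 0]], gripper=[0.5, 0.5, 0.5])

```text
time: 24.42
position: [0.5082, -0.2281, 0.0424]
tool_rot: [0.996, -0.09, -0.001, 0.0]
ft_force: [-5.3, 0.3, -1.6]
grip_width: 0.0635
grip_force: 30.0
```

arm_command(delta_rot=[[0, 0, 0], [0, 0, 0], [0, 0, 0]], delta_pos=[[0.001, 0, 0], [0.002, 0, 0], [0.002, 0, 0]], gripper=[0.5, 0.5, 0.5])

```text
time: 24.67
position: [0.5083, -0.2279, 0.0421]
tool_rot: [0.996, -0.091, -0.002, -0.001]
ft_force: [-8.3, 0.5, -0.5]
grip_width: 0.0634
grip_force: 30.0
```

```bash
python3 ins.py
```

```text
grip rel home: along -0.05713116488652683 across -8.670255921997347e-05 z 0.04212223817945061 yaw err -0.08664454516840614 F [-8.2638  0.4634 -0.5291] w 0.06338743703332635 24.6667 [-0.6212  0.7083  1.7338 -0.0023  0.7043  1.1326]
```

arm_command(delta_rot=[[0, 0, 0], [0, 0, 0], [0, 0, 0], [0, 0, 0], [0, 0, 0], [0, 0, 0], [0, 0, 0], [0, 0, 0], [0, 0, 0]], delta_pos=[[0.001, 0, 0], [0.001, 0, 0], [0, 0, 0], [0, 0, 0], [0, 0, 0], [0, 0, 0], [0, 0, 0], [0, 0, 0], [0, 0, 0]], gripper=[0.5, 0.5, 0, -0.5, -1, -1, -1, -1, -1])

```text
time: 25.42
position: [0.5119, -0.2293, 0.0429]
tool_rot: [0.996, -0.09, 0.001, 0.001]
ft_force: [0.3, 0.0, 0.3]
grip_width: 0.0849
grip_force: 0.0
```

arm_command(delta_rot=[[0, 0, 0], [0, 0, 0], [0, 0, 0], [0, 0, 0], [0, 0, 0], [0, 0, 0]], delta_pos=[[0, 0, -0.01], [0, 0, -0.03], [0, 0, -0.06], [-0.03, 0, -0.09], [-0.06, 0, -0.12], [-0.06, 0, -0.12]], gripper=[-1, -1, -1, -1, -1, -1])

```text
time: 25.92
position: [0.4493, -0.217, 0.1672]
tool_rot: [0.996, -0.09, 0.002, 0.002]
ft_force: [-0.4, 0.8, 0.1]
grip_width: 0.0866
grip_force: 0.0
```

```bash
python3 ins.py
python3 - <<'E'
from h import *
from board import *
c=shot("wrist","w10"); shot("side","s10"); t=shot("top","t10")
# board at z=.05 predicted corners, in wrist & compare pale mask widths
u=R.from_euler('z',-10.3,degrees=True).apply([1,0,0]); v=np.array([-u[1],u[0],0]); home=np.array([.5645,-.238,0])
hsv=cv2.cvtColor(c["pixels"],cv2.COLOR_BGR2HSV)
for f in (-.08,-.06,-.03,.03,.06,.08):
    print(f,proj(c,[home+u*f+v*s*.032+[0,0,.05] for s in(1,-1)]).round(1).tolist())
E
```

```text
grip rel home: along -0.11705515056677326 across 0.00010413056629369822 z 0.16715981097433974 yaw err -0.04876888820994374 F [-0.3527  0.8155  0.1196] w 0.08661803400048028 25.9167 [-0.6736  0.4399  1.8048 -0.0011  0.8926  1.0784]
-0.08 [[214.4, 140.6], [288.2, 140.5]]
-0.06 [[213.7, 117.0], [288.8, 116.9]]
-0.03 [[212.7, 80.1], [289.7, 80.1]]
0.03 [[210.5, 0.6], [291.6, 0.6]]
0.06 [[209.4, -42.3], [292.6, -42.3]]
0.08 [[208.6, -72.0], [293.3, -72.0]]
```

Run:
```python
from h import *
im=cv2.imread("pics/w10.png").astype(int); c=load("w10")
for y in (130,120,110): print(y,"L",im[y,200:222].sum(1).tolist(),"R",im[y,282:298].sum(1).tolist())
for x in (220,235,250,265,282): print(x,im[126:156,x].sum(1).tolist())
def edge(a,b,n=200):  # subpixel strongest gradient along segment
    s=np.linspace(0,1,n)[:,None]; p=(np.array(a)+(np.array(b)-np.array(a))*s).astype(np.float32)
    v=cv2.remap(cv2.GaussianBlur(im.sum(2).astype(np.float32),(0,0),1),p[:,:1].copy(),p[:,1:].copy(),cv2.INTER_LINEAR)[:,0]
    return p[np.argmax(np.abs(np.gradient(v)))]
u=R.from_euler('z',-10.3,degrees=True).apply([1,0,0]); v=np.array([-u[1],u[0],0]); home=np.array([.5645,-.238,0])
f=lambda p:(lambda d:(d@u,d@v))(onz(c,[p],.05)[0]-home)
for x in (222,235,250,265,280): print("front",f(edge((x,128),(x,158))))
for y in (135,128,120,112,104): print("L",f(edge((202,y),(226,y))),"R",f(edge((278,y),(300,y))))
```

```text
130 L [270, 269, 272, 271, 262, 267, 268, 264, 264, 269, 268, 267, 265, 283, 364, 474, 536, 585, 606, 621, 629, 633] R [613, 623, 629, 636, 630, 618, 569, 472, 350, 290, 288, 287, 281, 287, 283, 295]
120 L [329, 377, 417, 431, 421, 414, 424, 435, 435, 430, 428, 422, 431, 431, 447, 494, 552, 594, 613, 622, 628, 626] R [614, 621, 627, 635, 635, 623, 587, 525, 486, 477, 475, 466, 463, 464, 466, 466]
110 L [435, 475, 491, 493, 493, 479, 491, 492, 496, 497, 496, 487, 487, 495, 491, 511, 561, 599, 618, 623, 626, 629] R [622, 624, 630, 635, 638, 625, 604, 566, 525, 505, 499, 495, 490, 484, 488, 489]
220 [628, 631, 629, 627, 629, 630, 628, 629, 630, 629, 629, 626, 606, 570, 500, 378, 297, 276, 285, 280, 284, 274, 275, 281, 269, 273, 264, 261, 260, 255]
235 [655, 653, 655, 654, 652, 651, 654, 655, 653, 652, 655, 651, 629, 596, 526, 409, 312, 276, 287, 283, 279, 269, 275, 260, 260, 261, 254, 265, 259, 259]
250 [615, 616, 617, 612, 612, 616, 612, 610, 611, 609, 612, 608, 594, 563, 510, 413, 325, 280, 269, 259, 252, 268, 254, 257, 257, 249, 246, 261, 260, 262]
265 [652, 650, 649, 651, 652, 646, 
[... 655 characters left out ...]
np.float64(-0.07522413859704295), np.float64(0.03204660467858589)) R (np.float64(-0.07528632864487436), np.float64(-0.03317981772747149))
L (np.float64(-0.06926337433541123), np.float64(0.03187568021362528)) R (np.float64(-0.06932152930776861), np.float64(-0.0330231116011351))
L (np.float64(-0.06252425145156601), np.float64(0.0308589509529152)) R (np.float64(-0.06257646158311383), np.float64(-0.0316175175951525))
L (np.float64(-0.055859463635927094), np.float64(0.03036637363169221)) R (np.float64(-0.05590695485129821), np.float64(-0.03145036565290676))
L (np.float64(-0.04926723501119663), np.float64(0.030490973625109705)) R (np.float64(-0.04931085740501267), np.float64(-0.03250078618419399))
```

Front edge is at −80.3 mm (home is −80), centred to 0.5 mm, with about 1° of possible skew. A light two-finger push on the front end will square it against the stop.

Run:
```python
from ins import *
P=home+u*-.105; P[2]=.044; delta(pose(P,169.7))
```

```text
grip rel home: along -0.11362290354831257 across -0.0007574129295273932 z 0.16351365452429886 yaw err -0.0774496731360177 F [0.3916 0.326  0.2254] w 0.08697473018342204 26.0667 [-0.6724  0.4496  1.8002 -0.      0.8871  1.0796]
rot [ 0.13 -0.23 -0.08] pos [ 0.0081 -0.001   0.1195]
```

arm_command(delta_rot=[[0, 0, 0], [0, 0, 0], [0, 0, 0], [0, 0, 0], [0, 0, 0], [0, 0, 0], [0, 0, 0], [0, 0, 0], [0, 0, 0]], delta_pos=[[-0.002, -0.001, 0], [-0.002, -0.001, 0.02], [-0.002, -0.001, 0.05], [-0.002, -0.001, 0.08], [-0.002, -0.001, 0.1], [-0.002, -0.001, 0.112], [-0.002, -0.001, 0.119], [-0.002, -0.001, 0.119], [-0.002, -0.001, 0.119]], gripper=[0.15, 0.15, 0.15, 0.15, 0.15, 0.15, 0.15, 0.15, 0.15])

```text
time: 26.82
position: [0.4504, -0.2166, 0.0428]
tool_rot: [0.996, -0.09, 0.0, 0.0]
ft_force: [0.3, 0.5, 0.1]
grip_width: 0.0395
grip_force: 0.0
```

```bash
python3 ins.py
```

```text
grip rel home: along -0.11605790912029955 across 0.000636549884023174 z 0.04277842611241071 yaw err -0.0367067469849367 F [0.2641 0.4706 0.0578] w 0.03945404409104907 26.8167 [-0.6721  0.6652  1.8833 -0.0003  0.5927  1.0794]
```

arm_command(delta_rot=[[0, 0, 0], [0, 0, 0], [0, 0, 0], [0, 0, 0], [0, 0, 0], [0, 0, 0]], delta_pos=[[0.005, 0, -0.001], [0.01, 0, -0.001], [0.015, 0, -0.001], [0.02, 0, -0.001], [0.023, 0, -0.001], [0.023, 0, -0.001]], gripper=[0.15, 0.15, 0.15, 0.15, 0.15, 0.15])

```text
time: 27.32
position: [0.4742, -0.2214, 0.045]
tool_rot: [0.996, -0.09, 0.002, 0.001]
ft_force: [0.1, 0.1, -0.3]
grip_width: 0.0368
grip_force: 0.0
```

arm_command(delta_rot=[[0, 0, 0], [0, 0, 0], [0, 0, 0], [0, 0, 0]], delta_pos=[[0.001, 0, 0], [0.002, 0, 0], [0.003, 0, 0], [0.004, 0, 0]], gripper=[0.15, 0.15, 0.15, 0.15])

```text
time: 27.65
position: [0.4752, -0.221, 0.0444]
tool_rot: [0.996, -0.09, -0.001, -0.0]
ft_force: [-5.7, -0.9, 2.9]
grip_width: 0.0369
grip_force: 2.6
```

```bash
python3 ins.py
```

```text
grip rel home: along -0.09091120915875968 across 0.0008002729946319277 z 0.04439567451210975 yaw err -0.03261410185148783 F [-5.6836 -0.9425  2.8568] w 0.03688761238071172 27.65 [-0.648   0.6791  1.8194 -0.0019  0.6452  1.1047]
```

arm_command(delta_rot=[[0, 0, 0], [0, 0, 0], [0, 0, 0], [0, 0, 0]], delta_pos=[[0.001, 0, 0], [0.002, 0, 0], [0.003, 0, 0], [0.003, 0, 0]], gripper=[0.15, 0.15, 0.15, 0.15])

```text
time: 27.98
position: [0.4754, -0.2208, 0.0443]
tool_rot: [0.996, -0.09, -0.004, -0.001]
ft_force: [-9.7, -1.4, 5.8]
grip_width: 0.0372
grip_force: 4.7
```

arm_command(delta_rot=[[0, 0, 0], [0, 0, 0], [0, 0, 0], [0, 0, 0], [0, 0, 0], [0, 0, 0], [0, 0, 0]], delta_pos=[[-0.005, 0, 0], [-0.015, 0, 0], [-0.03, 0, 0], [-0.035, 0, -0.03], [-0.035, 0, -0.07], [-0.035, 0, -0.12], [-0.035, 0, -0.12]], gripper=[0.15, 0.15, 0.15, 0.15, 0.15, 0.15, 0.15])

```text
time: 28.57
position: [0.4481, -0.2178, 0.1699]
tool_rot: [0.996, -0.09, 0.006, 0.004]
ft_force: [-0.2, -1.3, 0.3]
grip_width: 0.0367
grip_force: 0.0
```

Run:
```python
from ins import *
c=shot("wrist","w11"); shot("side","s11"); shot("top","t11"); im=c["pixels"].astype(int)
g=cv2.GaussianBlur(im.sum(2).astype(np.float32),(0,0),1)
def edge(a,b,n=200):
    s=np.linspace(0,1,n)[:,None]; p=(np.array(a)+(np.array(b)-np.array(a))*s).astype(np.float32)
    v=cv2.remap(g,p[:,:1].copy(),p[:,1:].copy(),cv2.INTER_LINEAR)[:,0]; return p[np.argmax(np.abs(np.gradient(v)))]
def meas(A,B,z):
    q=onz(c,[edge(*proj(c,[A,B]))],z)[0]-home; return np.round([1000*q@u,1000*q@v],1)
H=home.copy()
at=lambda x,y,z:np.array([*(H+u*x+v*y)[:2],z])
for y in(-.026,-.013,0,.013,.026): print("front",meas(at(-.092,y,.05),at(-.068,y,.05),.05))
for x in(-.075,-.068,-.06,-.055): print("L",meas(at(x,.022,.05),at(x,.042,.05),.05),"R",meas(at(x,-.022,.05),at(x,-.042,.05),.05))
for x in(-.06,-.05,-.04,-.02,0): print("floor L",meas(at(x,.043,.02),at(x,.060,.02),.02),"R",meas(at(x,-.043,.02),at(x,-.060,.02),.02))
for y in(-.023,.0,.023): print("lip up",meas(at(-.055,y*.8,.076),at(-.035,y*.8,.076),.076))
b=cv2.imread("pics/s11.png"); a=cv2.imread("pics/s6.png")
print("cup area diff",np.abs(a[90:180,215:300].astype(int)-b[90:180,215:300]).mean())
```

```text
grip rel home: along -0.11817803479782188 across -0.0009188588173339387 z 0.1698906461378522 yaw err -0.047334668439726 F [-0.1621 -1.2862  0.2747] w 0.036735880960108096 28.5667 [-0.6773  0.4314  1.8109  0.0004  0.8859  1.0739]
front [-81.5 -26. ]
front [-81. -13.]
front [-80.1  -0. ]
front [-80.7  13. ]
front [-80.5  26. ]
L [-75.   31.2] R [-75. -32.]
L [-68.   31.3] R [-68.  -33.1]
L [-60.   29.9] R [-60.  -31.5]
L [-55.   29.9] R [-55.  -31.6]
floor L [-60.  49.] R [-60.  -49.5]
floor L [-50.  48.] R [-50.  -49.1]
floor L [-40.   49.2] R [-40.  -49.9]
floor L [-20.   48.2] R [-20.  -50.2]
floor L [-0. 48.] R [ -0.  -49.9]
lip up [-44.8 -18.4]
lip up [-45.8  -0. ]
lip up [-45.   18.4]
cup area diff 12.225228758169935
```

Run:
```python
from h import *
a,b=[cv2.imread(f"pics/{n}.png").astype(int)[138:176,245:285] for n in("s6","s11")]
print("cup diff",np.abs(a-b).mean(),np.abs(a-b).max())
print(robot.hand_in())
```

```text
cup diff 1.5228070175438597 7
the job is handed in; nothing more can be done
None
```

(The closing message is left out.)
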